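# Close a bench caliper on a mould insert with its thumb roller

## Task

Measure the width of the copper mould insert: stand it upright on the caliper stand's plate between the two long jaws, with its 30 mm width across the gap, and let go of it. Then close the caliper only by rolling its thumb roller with a fingertip, pressing lightly, until both jaws bear on the insert with a measuring force of about 5 N, keep that for a moment, and leave the caliper closed on the standing insert for reading. Do not push the slide or its jaw directly, and leave everything else where it is.

Things in the scene. Friction and masses are not known exactly. Their poses are not given: they have to be found in the camera images.
- insert: copper-coloured rectangular mould insert, 0.3 kg, standing upright in the grey tray: plain block 26 mm (its x) by 30 mm (its y, the width to be measured) by 46 mm high, with a small round core stub (13 mm across, 8 mm high) on top, 54 mm in all. Origin at the centre of its underside, z up. Easily held across its 26 mm sides. Rubs on the plate with 1 to 3 N when pushed
- stand: fixed dark steel plate 150 (x) by 380 (y) by 15 mm that holds a caliper flat; origin under its centre on the bench, z up; the insert must stand on its top, z = 15 mm. In its frame the beam lies along y (x 20..36, z 28..32 mm), clamped by blocks at y = -158 and 128 (x 8..48, up to z = 47 mm). The long jaws point to -x: fixed jaw at the +y end, slide on the -y side of the gap
- fixed_jaw: fixed long jaw, steel blade 5 mm thick (stand z = 27.5 to 32.5 mm), reaching from the beam to stand x = -35 mm; its measuring face is the plane y = 85 mm of the stand frame and looks to -y. Origin on that plane at stand x = 0, z = 30 mm, axes as the stand's
- fixed_face (a point): point on the fixed jaw's measuring face at mid-length and mid-height of the blade (stand frame x = -10, y = 85, z = 30 mm); axes as the stand's. The insert stands well with its centre within about 10 mm of this point along x and its side 1 to 6 mm clear of the face
- moving_face (a point): the same point on the measuring face of the slide's jaw (this face looks to +y); moves with the slide, axes as the stand's
- slide (a joint): opening of the caliper, m: the gap between the measuring faces, 0 when they meet, at most 0.075; starts between 0.048 and 0.060 and must come down to the insert's 0.030. Closing moves the slide along the stand's +y. The slide rubs on its beam with about 1.2 N and stays where it is left
- slide_head: the slide without its roller: steel frame 86 mm long round the beam, black display on top to stand z = 41 mm, long jaw (blade as the fixed one's), cheeks beside the roller with their edges at stand x = 8.5 mm. Origin in the plane of its measuring face at stand x = 0, z = 30 mm, axes as the stand's. Not to be pushed by the robot (2 N at most)
- roller: black knurled roller, 16 mm across, 8 mm thick (stand z 26..34 mm), axis upright, 65 mm to -y of the moving face; rim 6 mm out of the slide's -x edge. Press it to +x with 3 to 6 N (8 is too much), move along +y: the slide follows half as far, its jaw pushes with twice the finger's y force less 1.2 N (and less up to 1.5 N as it is worn); 9 N is too much. Friction 0.6 to 1.2
- roller_rim (a point): nominal outermost point of the roller's rim (stand x = 2.5 mm, z = 30 mm, 15 mm above the plate's top); moves with the slide but does not turn, axes as the stand's. The roller is worn and runs out of true: as it turns, its rim stands up to 1.2 mm nearer or farther than this point (which way at the start is not known), so the pressure on a finger led along a straight line changes
- tray: low grey parts tray, 150 by 270 mm, rim 14 mm high, floor 4 mm above the bench; origin under its centre; the insert and two other parts stand in it in a row along its y, 85 mm apart, order unknown
- core_pin: bystander: round steel core pin, 32 mm foot, 62 mm high, upright in the tray; origin at the centre of its underside
- steel_insert: bystander: steel insert, 34 mm square foot, 36 mm high, in the tray; origin at the centre of its underside
- screwdriver: bystander: screwdriver 170 mm long lying on the bench beyond the stand
- brush: bystander: brush 160 mm long lying on the bench beyond the tray
- loupe: bystander: black eye loupe, 38 mm across, 34 mm high
- cleaner: bystander: amber cleaner bottle, 54 mm across, 150 mm high
- vblock: bystander: dark steel V-block, 45 by 50 by 42 mm
Not all that is in view belongs to the job. There is more than one size of the insert; the one meant has the size given above.

How it is judged:
By the outcome, as a careful person would: the job done as asked, in the order asked, and still so for the second after the job is handed in, with the robot touching nothing.
It also fails if it takes over 69 s, if anything falls off the work surface, if the arm or the gripper's body presses on something with over 40 N, if the wrist force passes 120 N, or if a joint passes its speed limit or range.

## Robot

A 7-joint arm with a two-finger parallel gripper is mounted at the origin on the work surface. World frame = base frame: x ahead of the robot, y to its left, z up, the work surface at z = 0. Lengths are in m, angles in degrees, forces in N, time in s.
With the tool pointing down it reaches from about 0.425 to 0.875 m from the base axis. Payload 4.7 kg.
Tool frame: the origin (TCP) lies at the very end of the fingers, on their centre line; the grasp point (between the pads) lies env.tcp_to_grasp behind it (env.tcp_to_grasp is the distance from the TCP to the grasp point, in m); z points along the fingers, x is the direction in which the jaws open and shut, and the axes are right-handed (so a half turn about z gives the same grasp; the last joint's range is limited). The gripper opens to 87 mm and grips with 3 to 60 N. Pads are 19 mm wide; open, the fingers measure 117 mm over their backs; the gripper's body (75 mm by 190 mm) begins 51 mm behind the grasp point.
Start: joints at [-76.484, 18.392, -4.016, 83.108, 1.295, 78.541, -3.26], TCP at [0.143, 0.634, 0.223] pointing down, gripper open.
Joint ranges: [-163.93, 163.93], [-17.29, 119.83], [-79.2, 71.16], [3.27, 140.29], [-89.18, 269.18], [5.43, 117.66], [-154.24, 154.24]. Speed limits (degrees/s): [147.25, 147.25, 180, 180, 180, 180, 180].

## Interface

Orientations are given as [roll, pitch, yaw] about the fixed x, y, z axes, in that order (R = Rz(yaw) Ry(pitch) Rx(roll)).
In Python, from cell import env gives the robot as it stands. The module is installed in compiled form; this text tells all that it offers.
- The arm moves only by the tool send_rows, never from a script. Its argument "steps" is a list of rows, each a list of 3 entries, a list of its own where there are three numbers: the shift along the tool's x, y, z in m, then the turn, a rotation vector about the tool's x, y, z in rad, then the finger opening in m, from 0 to 0.087. A call has exactly 5 rows; each row is the pose to reach, as a shift and turn from the pose commanded when the call began, along the tool's axes at that moment; what a row does not reach only later rows make up. A row lasts 1/12 s, in which the tool goes at most 41.7 mm and 7.16 degrees, less where a joint would pass 70% of its speed; a pose out of reach is approached as far as the arm can. A call with a gripper value outside its range is refused whole. The fingers move at their own pace and stop on an object; "grip_force" is the grip in N (left out, the last holds). Time passes only in rows, so rows that repeat a pose let the fingers close, or fill a call up. It gives the time, the measured TCP pose, the force and the opening at its end, in the units of the state.
- env.get_obs(): the state, without advancing time (a new reading comes with each control period).
- env.read_camera(name): name is "scene" or "top" or "wrist"; returns a dict with "pixels" (400x640x3 uint8, red, green, blue), "fx", "fy", "cx", "cy" (pixels), "k1" (the pictures are not rectified: a ray, as slopes to the right and down, at radius r is drawn at 1 + k1 r^2 times it, then the intrinsics apply), "position" and "rotation" of the camera in the world. Camera axes: x right, y up, looking along -z (the intrinsics and any distortion apply to the point x, -y, -z); pixel columns grow to the right and rows downward; lengths in m; the calibration is good to about 2 mm. A picture is of the moment at which its call begins. There is no depth.
- env.sign_off(): hands the job in, once; it reports no verdict.
The state is a dict: "time_s": time; "qpos": joint angles; "joint_velocities": joint speeds; "effort": joint torques, N m; "tool_pos": TCP position; "tool_rot": TCP orientation; "force": force on the tool from outside, world axes, zero at the start; "wrist_torque": the same for the moment, N m; "grip_width": finger opening in m.
Only numpy, scipy, OpenCV 4.12 (cv2) and the standard library are available. Lean on these libraries where they do the work, as an engineer would, in place of code of your own. Each camera call takes 0.05 s, during which the arm holds its last target.

## Working session

There is one attempt and no reset: what is moved stays moved. The work goes in short steps, Python scripts to look and compute and a tool call to move; the robot and the scene stay as the last step left them, time stands still between calls to the robot, and variables do not carry over. Pictures are saved under pics/ and viewed, and the job is handed in when it is done.

Besides the shell and the picture viewer there is one more tool, called after ">>>" in YAML: its name, and indented under it one key for each argument. send_rows: Moves the arm, as the interface text tells. Its arguments: {"type":"object","properties":{"steps":{"type":"array"},"grip_force":{"type":"number"}},"required":["steps"]}

```bash
mkdir -p pics; ls; python3 - <<'E'
from cell import env
import cv2
print(env.get_obs()); print(env.tcp_to_grasp)
for n in ("scene","top","wrist"):
    d=env.read_camera(n); cv2.imwrite(f"pics/{n}0.png",d["pixels"][:,:,::-1])
    print(n,{k:(v.tolist() if hasattr(v,'tolist') else v) for k,v in d.items() if k!="pixels"})
E
```

```text
pics
{'time_s': 0.0, 'qpos': array([-76.48556888,  18.4368147 ,  -4.01552943,  83.17475135,
         1.29582227,  78.54136731,  -3.25889757]), 'joint_velocities': array([-0.023824  , -0.05096713, -0.01616491, -0.07502304,  0.09016666,
        0.11733047,  0.0734229 ]), 'effort': array([-1.43401758e-04, -4.91282666e+01, -4.03844006e-01, -3.12533891e+01,
       -6.38409262e-02,  4.37037076e-02,  1.85205245e-04]), 'tool_pos': array([0.14290557, 0.63352656, 0.22148829]), 'tool_rot': array([1.79993377e+02, 1.07643655e-01, 7.72965734e+01]), 'force': array([ 0.20485222,  0.5804678 , -0.5756429 ]), 'wrist_torque': array([-0.01912982, -0.04586792,  0.00240713]), 'grip_width': 0.08673089944252749}
0.0187
scene {'fx': 463.9051298701947, 'fy': 463.9051298701947, 'cx': 319.14114847176046, 'cy': 197.26708335144218, 'k1': -0.01708784093704946, 'position': [1.184744766462838, -0.6166636727029818, 0.7925467244332325], 'rotation': [51.696148055368155, 0.7199163808402075, 47.568358153129104]}
top {'fx': 365.4835138120998, 'fy': 365.4835138120998, 'cx': 319.3339909304544, 'cy': 204.8875798889626, 'k1': -0.04618867025391433, 'position': [0.4170690817664665, -0.002135976022929888, 1.028854390625213], 'rotation': [4.861259443157511, 1.6002832373132343, -89.69916874036437]}
wrist {'fx': 333.61582542936895, 'fy': 333.61582542936895, 'cx': 323.7975865402719, 'cy': 205.26349632703395, 'k1': -0.04883385066116188, 'position': [0.08049228988325306, 0.6479701522309617, 0.382505857940763], 'rotation': [-13.891147467588254, 0.1230092213251517, 77.21503967159734]}
```

View pics/scene0.png

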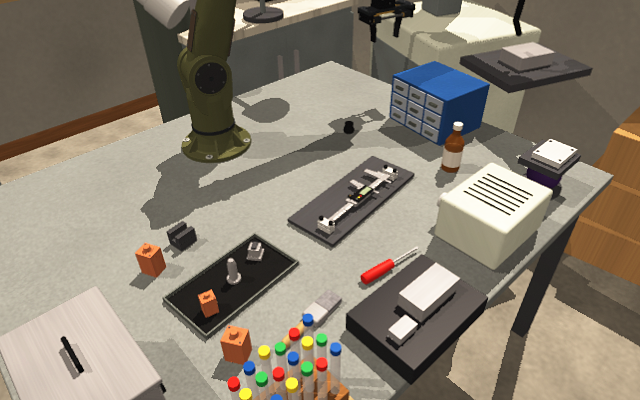

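View pics/top0.png

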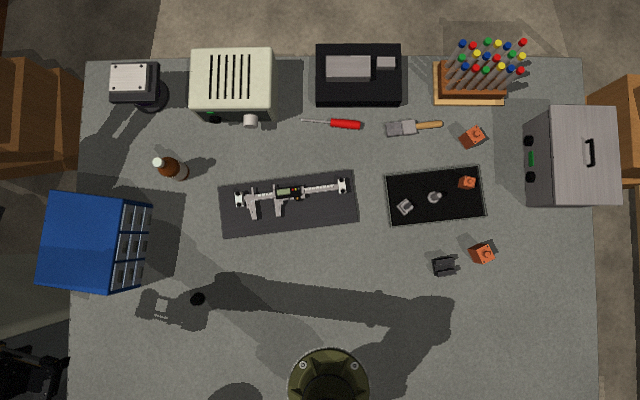

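View pics/wrist0.png

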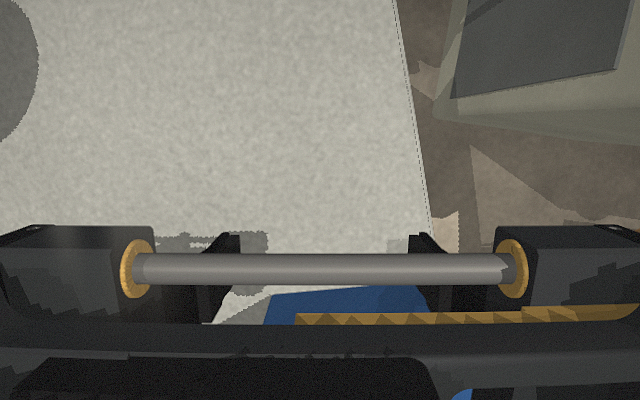

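```bash
cat > h.py <<'E'
import numpy as np, cv2
from scipy.spatial.transform import Rotation as R
from cell import env
def pose(c): return np.array(c["position"]), R.from_euler('xyz',c["rotation"],degrees=True).as_matrix()
def proj(c,P):
    p,M=pose(c); q=(np.atleast_2d(P)-p)@M; a=np.stack([q[:,0],-q[:,1]],1)/(-q[:,2:3])
    a=a*(1+c["k1"]*(a**2).sum(1,keepdims=True)); return a*[c["fx"],c["fy"]]+[c["cx"],c["cy"]]
def ray(c,uv):
    uv=np.array(uv,float); d=(uv-[c["cx"],c["cy"]])/[c["fx"],c["fy"]]; a=d.copy()
    for _ in range(20): a=d/(1+c["k1"]*(a**2).sum())
    p,M=pose(c); return p, M@np.array([a[0],-a[1],-1])
def at(c,uv,z):
    p,d=ray(c,uv); return p+d*(z-p[2])/d[2]
def crop(c,x0,y0,x1,y1,s,name):
    im=c["pixels"][y0:y1,x0:x1,::-1]; cv2.imwrite(name,cv2.resize(im,None,fx=s,fy=s,interpolation=cv2.INTER_CUBIC))
E
python3 - <<'E'
from h import *
import pickle
t=env.read_camera("top"); s=env.read_camera("scene")
pickle.dump((t,s),open("c0.pkl","wb"))
crop(t,210,160,370,245,5,"pics/t_st.png")
crop(t,380,155,500,235,6,"pics/t_tr.png")
crop(s,280,145,420,250,5,"pics/s_st.png")
crop(s,155,225,305,340,5,"pics/s_tr.png")
E
```

```text
(no output)
```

View pics/t_st.png

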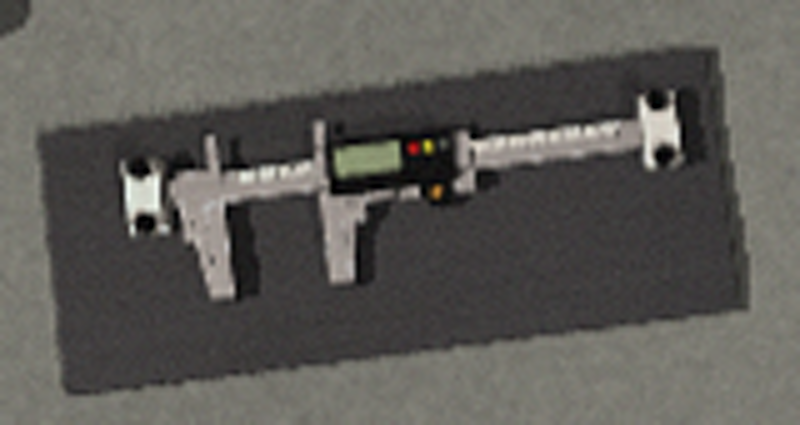

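View pics/t_tr.png

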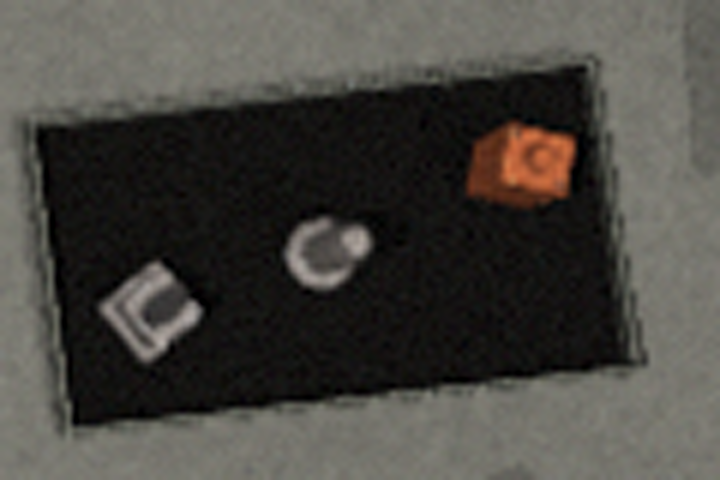

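View pics/s_st.png

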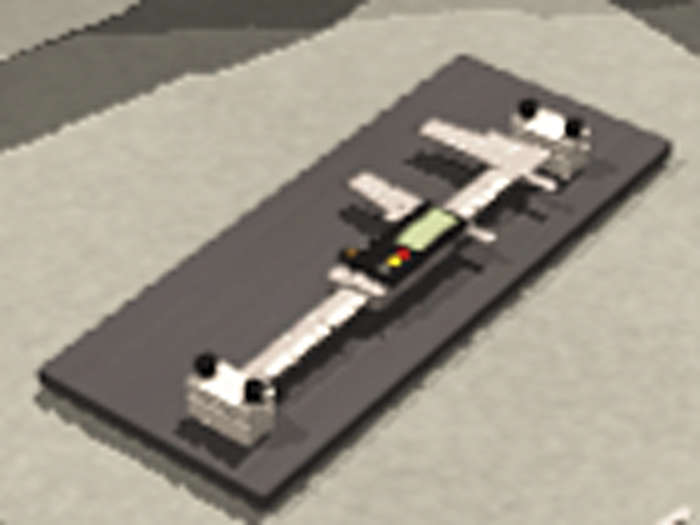

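View pics/s_tr.png

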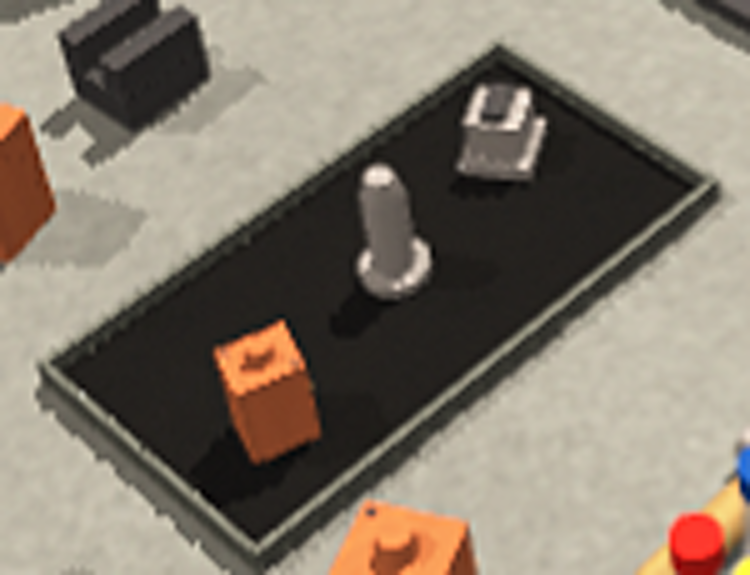

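```bash
cat > fit.py <<'E'
from h import *
import pickle
from scipy.optimize import least_squares
t,s=pickle.load(open("c0.pkl","rb"))
f=lambda p,sc,o:(np.array(p)+0.5)/sc-0.5+o
ct=f([(38,130),(717,47),(748,308),(66,393)],5,[210,160])
cs=f([(42,377),(462,57),(670,147),(264,492)],5,[280,145])
# stand corners: top image TL=(+x,+y), TR=(+x,-y), BR=(-x,-y), BL=(-x,+y)
C=np.array([(75,190),(75,-190),(-75,-190),(-75,190)])/1e3
S=np.array([(-75,-190),(-75,190),(75,190),(75,-190)])/1e3
def w(q,P,z): c,sn=np.cos(q[2]),np.sin(q[2]); return np.c_[P@np.array([[c,-sn],[sn,c]]).T+q[:2],np.full(len(P),z)]
rt=lambda q:(proj(t,w(q,C,.015))-ct).ravel()
rs=lambda q:(proj(s,w(q,S,.015))-cs).ravel()
for fn in (rt,rs,lambda q:np.r_[rt(q),rs(q)]):
    r=least_squares(fn,[.53,.1,.1]); print(r.x[:2],np.degrees(r.x[2]),np.round(r.fun,1))
# insert by mask
import itertools
masks=[]
for c,(x0,y0,x1,y1) in ((t,(445,165,490,200)),(s,(190,280,225,325))):
    im=cv2.cvtColor(np.ascontiguousarray(c["pixels"]),cv2.COLOR_RGB2HSV); m=((im[...,0]<18)&(im[...,1]>110)&(im[...,2]>50)).astype(np.uint8)
    k=np.zeros_like(m); k[y0:y1,x0:x1]=m[y0:y1,x0:x1]; masks.append((c,k)); print(k.sum())
def hull(c,q,sc=8):
    ang=np.linspace(0,6.28,16,endpoint=False)
    P=np.array(list(itertools.product((-.013,.013),(-.015,.015))))
    V=np.r_[w(q,P,.004),w(q,P,.05)]; st=w(q,np.c_[np.cos(ang),np.sin(ang)]*.0065,.058)
    im=np.zeros((400,640),np.float32); out=None
    a=proj(c,V); b=proj(c,np.r_[st,w(q,np.c_[np.cos(ang),np.sin(ang)]*.0065,.05)])
    o=np.floor(a.min(0))-6; big=np.zeros((60*sc,60*sc),np.uint8)
    for h in (a,b): cv2.fillConvexPoly(big,cv2.convexHull(np.round((h-o+.5)*sc).astype(np.int32)),255)
    sm=cv2.resize(big,(60,60),interpolation=cv2.INTER_AREA)/255.
    x,y=o.astype(int); im[y:y+60,x:x+60]=sm; return im
def cost(q,ms=masks): return sum(np.abs(hull(c,q)-m).sum() for c,m in ms)
from scipy.optimize import minimize
g=at(t,f((535,160),6,[380,155]),.05); print(g)
res=[]
for y in range(-90,90,15):
    r=minimize(cost,[g[0],g[1],np.radians(y)],method='Nelder-Mead',options=dict(initial_simplex=[[g[0]+a,g[1]+b,np.radians(y+d)] for a,b,d in ((0,0,0),(.004,0,3),(0,.004,0),(0,0,10))]))
    res.append((r.fun,*np.round(r.x[:2],4),np.degrees(r.x[2])))
for r in sorted(res)[:6]: print(r)
E
python3 fit.py
```

```text
[0.50717192 0.1151751 ] 7.20351942301757 [ 1.1 -0.2 -1.2 -0.3 -0.5  0.6  0.6  0. ]
[0.50915831 0.11841389] 7.868722660696727 [-1.2 -1.  -0.3 -0.8  1.  -1.   0.5  1.8]
[0.50841706 0.11675303] 7.524326721665339 [ 0.4 -0.3 -2.  -1.1 -0.9 -0.3  0.2 -0.1 -2.  -1.2 -0.5 -0.6  0.7 -0.6
 -0.7  1.9]
207
416
[ 0.56528777 -0.37678462  0.05      ]
(np.float64(47.541175842285156), np.float64(0.5662), np.float64(-0.3771), np.float64(-10.924352625352624))
(np.float64(47.729408264160156), np.float64(0.5662), np.float64(-0.3771), np.float64(-11.062056063589122))
(np.float64(48.36470413208008), np.float64(0.5659), np.float64(-0.377), np.float64(-10.841074694294504))
(np.float64(48.58039093017578), np.float64(0.5661), np.float64(-0.3772), np.float64(-10.120895452156084))
(np.float64(48.698036193847656), np.float64(0.5659), np.float64(-0.3771), np.float64(-9.843593642612138))
(np.float64(48.94117736816406), np.float64(0.566), np.float64(-0.3771), np.float64(-10.34157253713128))
```

```bash
cat >> fit.py <<'E'
print([ (y,round(cost([.5662,-.3771,np.radians(y)]),1)) for y in (-25,-11,0,79)])
E
python3 fit.py | tail -1
python3 - <<'E'
from h import *
import pickle
t,s=pickle.load(open("c0.pkl","rb"))
for n,c,px in (("top",t,[(152,205),(140,293),(127,198),(105,293),(36,284),(52,190)]),("scene",s,[(488,82),(480,110),(440,137),(437,96),(393,70),(438,62)])):
    for p in px: print(n,p,[np.round(at(c,p,z)[:2],3).tolist() for z in (0,.1,.15,.2)])
print("bottle top",[np.round(at(t,(157,162),z),3)[:2] for z in (.15,)], at(s,(458,126),.15))
E
```

```text
[(-25, np.float32(86.6)), (-11, np.float32(48.0)), (0, np.float32(85.4)), (79, np.float32(96.0))]
top (152, 205) [[0.503, 0.511], [0.494, 0.461], [0.49, 0.436], [0.486, 0.411]]
top (140, 293) [[0.251, 0.537], [0.267, 0.484], [0.275, 0.458], [0.283, 0.432]]
top (127, 198) [[0.523, 0.588], [0.513, 0.53], [0.508, 0.502], [0.502, 0.473]]
top (105, 293) [[0.249, 0.641], [0.265, 0.579], [0.273, 0.547], [0.282, 0.516]]
top (36, 284) [[0.269, 0.856], [0.284, 0.773], [0.291, 0.731], [0.298, 0.689]]
top (52, 190) [[0.547, 0.823], [0.534, 0.743], [0.528, 0.703], [0.521, 0.663]]
scene (488, 82) [[0.352, 1.046], [0.457, 0.836], [0.51, 0.731], [0.562, 0.626]]
scene (480, 110) [[0.461, 0.816], [0.552, 0.635], [0.598, 0.545], [0.643, 0.454]]
scene (440, 137) [[0.474, 0.557], [0.564, 0.409], [0.609, 0.335], [0.653, 0.261]]
scene (437, 96) [[0.287, 0.796], [0.4, 0.618], [0.457, 0.529], [0.513, 0.44]]
scene (393, 70) [[0.012, 0.863], [0.16, 0.676], [0.234, 0.583], [0.308, 0.49]]
scene (438, 62) [[0.092, 1.07], [0.229, 0.857], [0.298, 0.751], [0.367, 0.644]]
bottle top [array([0.598, 0.429])] [0.60770786 0.41922871 0.15      ]
```

```bash
cat > plan.py <<'E'
import sys
from h import *
def plan(wps,start=None):
    """chain of world waypoints (x,y,z,yaw) -> shift & rotvec for each from previous (commanded)"""
    if start is None:
        o=env.get_obs(); p=np.array(o["tool_pos"]); M=R.from_euler('xyz',o["tool_rot"],degrees=True)
    else: p=np.array(start[:3]); M=R.from_euler('xyz',[180,0,start[3]],degrees=True)
    for x in wps:
        T=R.from_euler('xyz',[180,0,x[3]],degrees=True); d=M.inv().apply(np.array(x[:3])-p)
        print(np.round(d,4).tolist(), np.round((M.inv()*T).as_rotvec(),4).tolist(), "len %.3f"%np.linalg.norm(d)); p=np.array(x[:3]); M=T
if __name__=="__main__":
    w=eval(sys.argv[1]); plan(w)
E
python3 plan.py "[(.30,.53,.25,60),(.44,.38,.25,40),(.53,.2,.22,20),(.56,0,.2,0),(.566,-.2,.2,-11),(.566,-.377,.2,-11)]"
```

```text
[-0.0668, 0.176, -0.0279] [0.0002, 0.0009, 0.3018] len 0.190
[-0.0599, 0.1962, 0.0] [0.0, -0.0, 0.3491] len 0.205
[-0.0468, 0.1957, 0.03] [0.0, -0.0, 0.3491] len 0.203
[-0.0402, 0.1982, 0.02] [0.0, -0.0, 0.3491] len 0.203
[0.006, 0.2, 0.0] [0.0, -0.0, 0.192] len 0.200
[0.0338, 0.1737, 0.0] [0.0, 0.0, 0.0] len 0.177
```

>>> send_rows:
  steps:
    - [[-0.0134,0.0352,-0.0056],[0,0,0.06],0.06]
    - [[-0.0267,0.0704,-0.0112],[0,0,0.12],0.06]
    - [[-0.04,0.1056,-0.0168],[0,0,0.18],0.06]
    - [[-0.0535,0.1408,-0.0224],[0,0,0.24],0.06]
    - [[-0.0668,0.176,-0.028],[0,0,0.302],0.06]

```text
time_s: 0.67
tool_pos: [0.3013, 0.529, 0.2509]
tool_rot: [-180.0, -0.0, 59.8]
force: [0.2, 1.0, -0.8]
grip_width: 0.0636
```

>>> send_rows:
  steps:
    - [[-0.012,0.0392,0],[0,0,0.07],0.06]
    - [[-0.024,0.0785,0],[0,0,0.14],0.06]
    - [[-0.036,0.1177,0],[0,0,0.21],0.06]
    - [[-0.048,0.157,0],[0,0,0.28],0.06]
    - [[-0.06,0.196,0],[0,0,0.349],0.06]

```text
time_s: 1.08
tool_pos: [0.4408, 0.3785, 0.2507]
tool_rot: [-180.0, -0.0, 39.8]
force: [0.3, 0.6, 0.9]
grip_width: 0.06
```

>>> send_rows:
  steps:
    - [[-0.0094,0.0391,0.006],[0,0,0.07],0.06]
    - [[-0.0187,0.0783,0.012],[0,0,0.14],0.06]
    - [[-0.028,0.1174,0.018],[0,0,0.21],0.06]
    - [[-0.0374,0.1566,0.024],[0,0,0.28],0.06]
    - [[-0.0468,0.1957,0.03],[0,0,0.349],0.06]

```text
time_s: 1.5
tool_pos: [0.5301, 0.1984, 0.2205]
tool_rot: [-180.0, -0.0, 19.8]
force: [0.6, -0.1, -0.4]
grip_width: 0.0599
```

>>> send_rows:
  steps:
    - [[-0.008,0.0396,0.004],[0,0,0.07],0.06]
    - [[-0.016,0.0793,0.008],[0,0,0.14],0.06]
    - [[-0.024,0.1189,0.012],[0,0,0.21],0.06]
    - [[-0.032,0.1586,0.016],[0,0,0.28],0.06]
    - [[-0.0402,0.198,0.02],[0,0,0.349],0.06]

```text
time_s: 1.92
tool_pos: [0.5595, -0.0015, 0.2006]
tool_rot: [-180.0, -0.0, -0.2]
force: [0.6, 0.4, -0.4]
grip_width: 0.06
```

>>> send_rows:
  steps:
    - [[0.0012,0.04,0],[0,0,0.038],0.06]
    - [[0.0024,0.08,0],[0,0,0.077],0.06]
    - [[0.0036,0.12,0],[0,0,0.115],0.06]
    - [[0.0048,0.16,0],[0,0,0.154],0.06]
    - [[0.006,0.2,0],[0,0,0.192],0.06]

```text
time_s: 2.33
tool_pos: [0.5654, -0.2013, 0.2007]
tool_rot: [-180.0, -0.0, -11.1]
force: [2.0, -0.4, 0.8]
grip_width: 0.0597
```

>>> send_rows:
  steps:
    - [[0.0084,0.0434,0],[0,0,0],0.06]
    - [[0.0169,0.0868,0],[0,0,0],0.06]
    - [[0.0254,0.13,0],[0,0,0],0.06]
    - [[0.0338,0.1737,0],[0,0,0],0.06]
    - [[0.0338,0.1737,0],[0,0,0],0.06]

```text
time_s: 2.75
tool_pos: [0.562, -0.385, 0.2003]
tool_rot: [179.7, 0.1, -11.5]
force: [-1.6, -1.1, 0.8]
grip_width: 0.0601
```

```bash
python3 - <<'E'
from h import *
c=env.read_camera("wrist"); o=env.get_obs(); print(o["tool_pos"],o["tool_rot"])
cv2.imwrite("pics/w1.png",c["pixels"][:,:,::-1])
import itertools,pickle
pickle.dump(c,open("w1.pkl","rb"))
q=[.5662,-.3771,np.radians(-11)]
for x,y,z in itertools.product((-.013,.013),(-.015,.015),(.004,.05)):
    P=[q[0]+x*np.cos(q[2])-y*np.sin(q[2]),q[1]+x*np.sin(q[2])+y*np.cos(q[2]),z]; print((x,y,z),proj(c,P).round(1))
E
```

```text
[ 0.5621267  -0.38439232  0.20020836] [ 1.79691999e+02  6.91289159e-02 -1.15207778e+01]Traceback (most recent call last):
  File "<stdin>", line 5, in <module>
FileNotFoundError: [Errno 2] No such file or directory: 'w1.pkl'
```

View pics/w1.png

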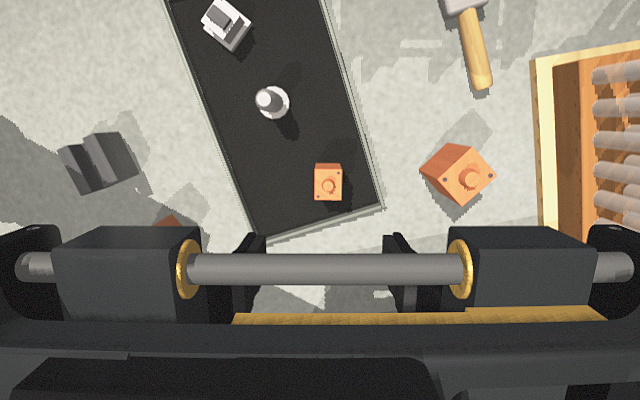

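```bash
python3 - <<'E'
from h import *
import itertools,pickle
c=env.read_camera("wrist"); o=env.get_obs(); print(o["tool_pos"],o["tool_rot"])
pickle.dump((c,o),open("w1.pkl","wb"))
crop(c,290,140,370,220,8,"pics/w1c.png")
q=[.5662,-.3771,np.radians(-11)]
for x,y,z in itertools.product((-.013,.013),(-.015,.015),(.004,.05)):
    P=[q[0]+x*np.cos(q[2])-y*np.sin(q[2]),q[1]+x*np.sin(q[2])+y*np.cos(q[2]),z]; print((x,y,z),proj(c,P).round(1), ((proj(c,P)-[290,140]+.5)*8).round())
M=R.from_euler('xyz',o["tool_rot"],degrees=True)
for d in (0,.15): print(proj(c,o["tool_pos"]+M.apply([0,0,d])))
E
```

```text
[ 0.5633836  -0.38075888  0.20008476] [ 1.79862507e+02  7.47327581e-02 -1.13657375e+01]
(-0.013, -0.015, 0.004) [[313.7 189.9]] [[193. 404.]]
(-0.013, -0.015, 0.05) [[312.2 199.6]] [[182. 481.]]
(-0.013, 0.015, 0.004) [[313.2 162.4]] [[189. 184.]]
(-0.013, 0.015, 0.05) [[311.6 168.4]] [[177. 231.]]
(0.013, -0.015, 0.004) [[337.5 189.7]] [[384. 402.]]
(0.013, -0.015, 0.05) [[339.4 199.3]] [[399. 479.]]
(0.013, 0.015, 0.004) [[337.5 162.2]] [[384. 182.]]
(0.013, 0.015, 0.05) [[339.4 168.1]] [[399. 229.]]
[[322.94060629 245.7673945 ]]
[[323.30494291 188.72803546]]
```

View pics/w1c.png

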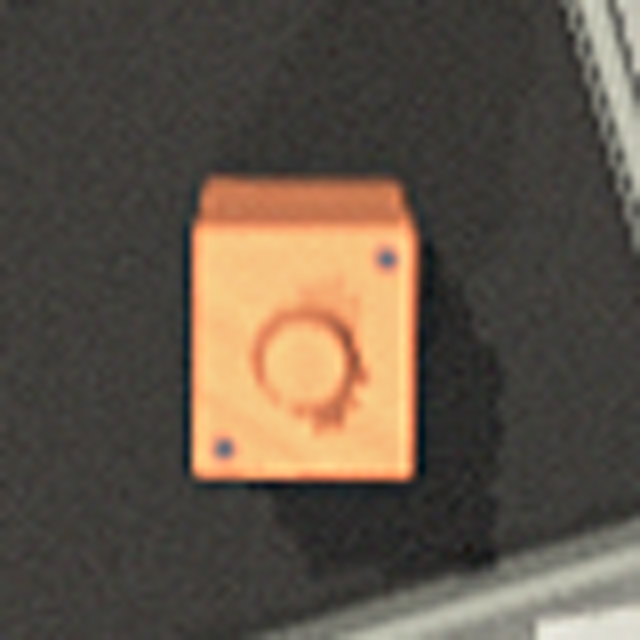

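```bash
cat > w2.py <<'E'
from h import *
import itertools,pickle
env.read_camera("wrist");c=env.read_camera("wrist"); o=env.get_obs(); print(o["tool_pos"],o["tool_rot"],o["time_s"],c["rotation"])
im=cv2.cvtColor(np.ascontiguousarray(c["pixels"]),cv2.COLOR_RGB2HSV)
crop(c,290,140,370,220,8,"pics/w2c.png")
q=[.5662,-.3771,np.radians(-11)]
for x,y in itertools.product((-.013,.013),(-.015,.015)):
    z=.05;P=[q[0]+x*np.cos(q[2])-y*np.sin(q[2]),q[1]+x*np.sin(q[2])+y*np.cos(q[2]),z]; print((x,y,z),((proj(c,P)-[290,140]+.5)*8).round())
E
python3 w2.py
```

```text
[ 0.56586758 -0.37560375  0.20006959] [-1.79924306e+02  3.10672521e-02 -1.09882674e+01] 2.95 [-13.90077504   0.04772465 -11.23617301]
(-0.013, -0.015, 0.05) [[170. 545.]]
(-0.013, 0.015, 0.05) [[167. 298.]]
(0.013, -0.015, 0.05) [[387. 544.]]
(0.013, 0.015, 0.05) [[388. 297.]]
```

View pics/w2c.png

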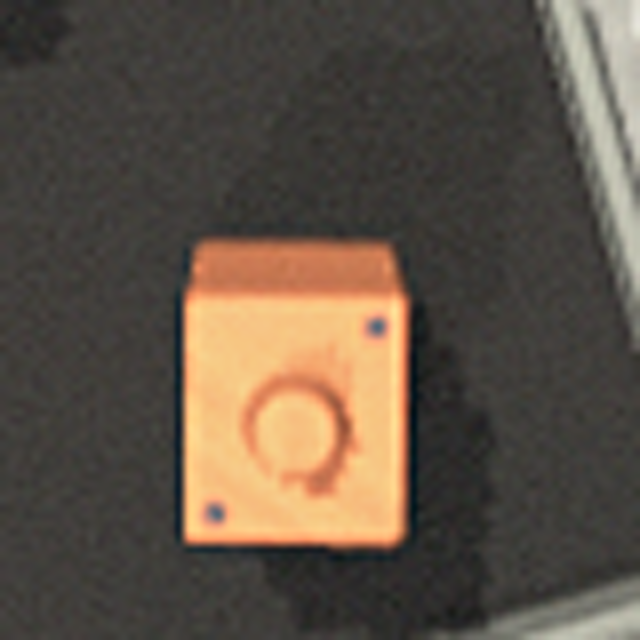

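>>> send_rows:
  steps:
    - [[0.0005,0,0.04],[0,0,0],0.06]
    - [[0.001,0,0.08],[0,0,0],0.06]
    - [[0.0018,0,0.11],[0,0,0],0.06]
    - [[0.0018,0,0.12],[0,0,0],0.06]
    - [[0.0018,0,0.12],[0,0,0],0.06]

```text
time_s: 3.37
tool_pos: [0.5669, -0.3728, 0.0775]
tool_rot: [-179.8, 0.3, -10.8]
force: [-0.6, 1.6, -0.3]
grip_width: 0.0602
```

```bash
python3 - <<'E'
from h import *
c=env.read_camera("wrist"); o=env.get_obs(); print(o["tool_pos"],o["tool_rot"],o["time_s"])
cv2.imwrite("pics/w3.png",c["pixels"][:,:,::-1])
q=[.5684,-.3775,np.radians(-11.2)]
P=np.array([[q[0]+x*np.cos(q[2])-y*np.sin(q[2]),q[1]+x*np.sin(q[2])+y*np.cos(q[2]),.05] for x,y in ((-.013,-.015),(-.013,.015),(.013,.015),(.013,-.015))])
print(proj(c,P))
M=R.from_euler('xyz',o["tool_rot"],degrees=True); print(M.inv().apply(np.array([q[0],q[1],.029])-o["tool_pos"]))
E
```

```text
[ 0.56802484 -0.37465322  0.08027098] [-1.79920388e+02  7.07577509e-02 -1.08513971e+01] 3.4167
[[304.82573389 265.31808374]
 [304.38350205 218.00986704]
 [348.62396689 218.30019323]
 [347.45242318 265.61498964]]
[0.00096771 0.00279648 0.05126599]
```

View pics/w3.png

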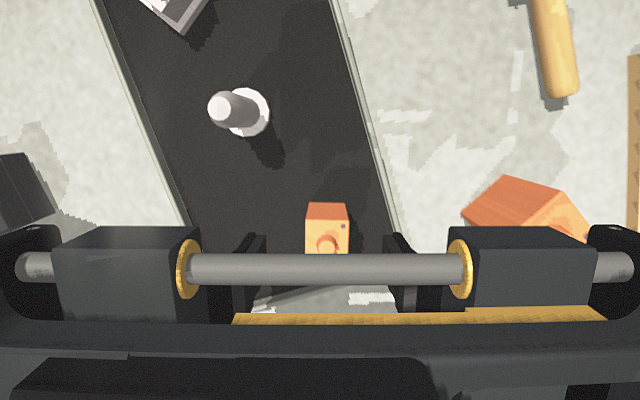

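>>> send_rows:
  steps:
    - [[0.0005,0.0005,0.02],[0,0,0.0],0.06]
    - [[0.0005,0.001,0.04],[0,0,0],0.06]
    - [[0.0005,0.001,0.0508],[0,0,0],0.06]
    - [[0.0005,0.001,0.0508],[0,0,0],0.06]
    - [[0.0005,0.001,0.0508],[0,0,0],0.05]
  grip_force: 20

```text
time_s: 3.83
tool_pos: [0.5685, -0.3781, 0.0312]
tool_rot: [180.0, -0.1, -11.0]
force: [-0.1, -0.3, -0.1]
grip_width: 0.0577
```

>>> send_rows:
  steps:
    - [[0,0,0],[0,0,0],0.02]
    - [[0,0,0],[0,0,0],0.02]
    - [[0,0,0],[0,0,0],0.02]
    - [[0,0,0],[0,0,0],0.02]
    - [[0,0,0],[0,0,0],0.02]

```text
time_s: 4.25
tool_pos: [0.5679, -0.3781, 0.0302]
tool_rot: [180.0, -0.0, -11.0]
force: [-0.2, -0.8, -0.4]
grip_width: 0.0279
```

>>> send_rows:
  steps:
    - [[0,0,0],[0,0,0],0.015]
    - [[0,0,0],[0,0,0],0.015]
    - [[0,0,-0.01],[0,0,0],0.015]
    - [[0,0,-0.03],[0,0,0],0.015]
    - [[0,0,-0.06],[0,0,0],0.015]

```text
time_s: 4.67
tool_pos: [0.5655, -0.376, 0.0869]
tool_rot: [-179.9, 0.4, -11.0]
force: [0.9, -0.3, -3.1]
grip_width: 0.026
```

```bash
python3 - <<'E'
from h import *
c=env.read_camera("wrist"); o=env.get_obs(); print(o["tool_pos"],o["tool_rot"],o["grip_width"],o["force"])
cv2.imwrite("pics/w4.png",c["pixels"][:,:,::-1])
s=env.read_camera("scene"); crop(s,155,205,305,340,5,"pics/s4.png")
E
```

```text
[ 0.56928433 -0.3792793   0.09575364] [179.91612338  -0.27706119 -11.01022307] 0.025705833107638604 [ 0.70379885 -1.84824996  2.35493848]
```

View pics/s4.png

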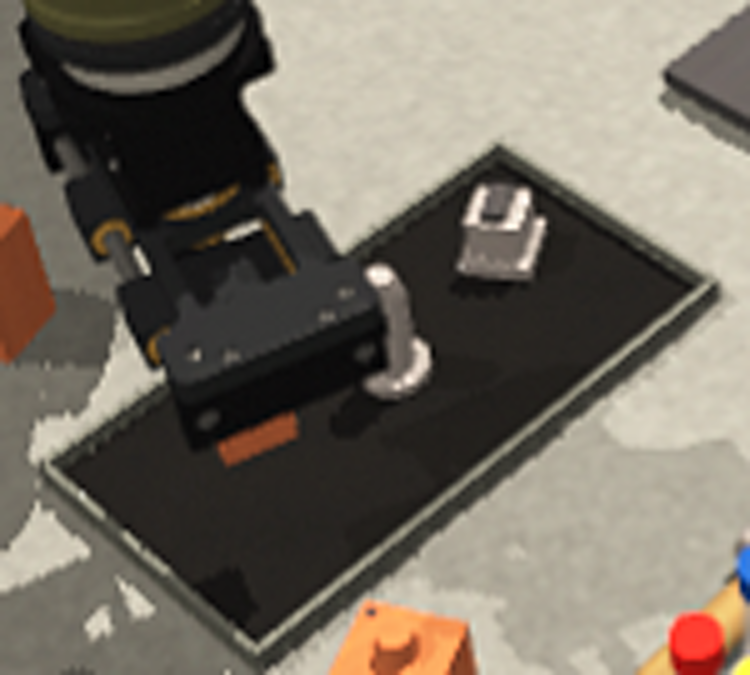

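```bash
python3 - <<'E'
from plan import *
plan([(.568,-.25,.2,-5),(.54,-.07,.2,3),(.5,.09,.2,7.5)],(.568,-.378,.0905,-11))
E
```

```text
[-0.0244, -0.1256, -0.1095] [-0.0, 0.0, -0.1047] len 0.168
[-0.0436, -0.1769, -0.0] [0.0, 0.0, -0.1396] len 0.182
[-0.0316, -0.1619, -0.0] [-0.0, 0.0, -0.0785] len 0.165
```

>>> send_rows:
  steps:
    - [[0,0,-0.03],[0,0,0],0.015]
    - [[0,-0.015,-0.065],[0,0,-0.02],0.015]
    - [[-0.006,-0.045,-0.095],[0,0,-0.05],0.015]
    - [[-0.014,-0.083,-0.1095],[0,0,-0.08],0.015]
    - [[-0.0244,-0.1256,-0.1095],[0,0,-0.105],0.015]

```text
time_s: 5.18
tool_pos: [0.569, -0.2546, 0.2028]
tool_rot: [179.9, -0.4, -5.1]
force: [1.2, -0.5, -2.6]
grip_width: 0.0258
```

>>> send_rows:
  steps:
    - [[-0.009,-0.036,0],[0,0,-0.028],0.015]
    - [[-0.018,-0.072,0],[0,0,-0.056],0.015]
    - [[-0.027,-0.108,0],[0,0,-0.084],0.015]
    - [[-0.0355,-0.144,0],[0,0,-0.112],0.015]
    - [[-0.0436,-0.177,0],[0,0,-0.14],0.015]

```text
time_s: 5.6
tool_pos: [0.5385, -0.0703, 0.1983]
tool_rot: [-179.9, 0.1, 3.2]
force: [0.0, 0.2, -4.3]
grip_width: 0.026
```

>>> send_rows:
  steps:
    - [[-0.008,-0.04,0],[0,0,-0.02],0.015]
    - [[-0.016,-0.08,0],[0,0,-0.04],0.015]
    - [[-0.024,-0.12,0],[0,0,-0.06],0.015]
    - [[-0.029,-0.15,0],[0,0,-0.078],0.015]
    - [[-0.0316,-0.162,0],[0,0,-0.0785],0.015]

```text
time_s: 6.02
tool_pos: [0.4973, 0.0934, 0.1982]
tool_rot: [-179.8, 0.1, 8.0]
force: [0.3, 0.8, -4.1]
grip_width: 0.0258
```

>>> send_rows:
  steps:
    - [[0,0,0],[0,0,0],0.015]
    - [[0,0,0],[0,0,0],0.015]
    - [[0,0,0],[0,0,0],0.015]
    - [[0,0,0],[0,0,0],0.015]
    - [[0,0,0],[0,0,0],0.015]

```text
time_s: 6.43
tool_pos: [0.4999, 0.0856, 0.1991]
tool_rot: [180.0, 0.0, 7.4]
force: [0.3, 0.6, -2.7]
grip_width: 0.0256
```

```bash
python3 - <<'E'
from h import *
import pickle
c=env.read_camera("wrist"); o=env.get_obs(); print(o["tool_pos"],o["tool_rot"],o["grip_width"],o["force"],o["time_s"])
pickle.dump((c,o),open("w5.pkl","wb"))
cv2.imwrite("pics/w5.png",c["pixels"][:,:,::-1])
E
```

```text
[0.49988008 0.08586312 0.19913179] [1.79989807e+02 7.83683430e-03 7.39536833e+00] 0.025500961418817185 [ 0.36913762 -0.89328188 -2.97974785] 6.4833
```

View pics/w5.png

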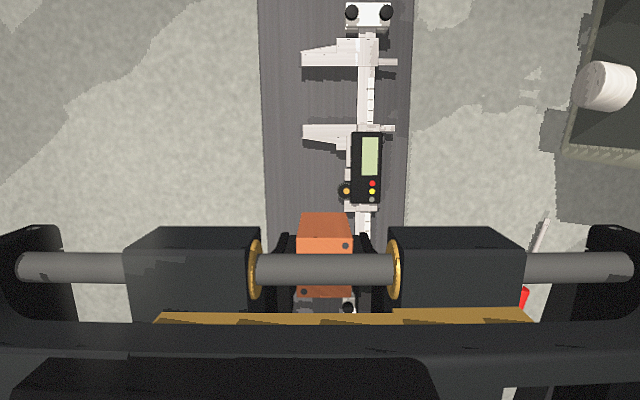

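```bash
python3 - <<'E'
from h import *
import pickle
c,o=pickle.load(open("w5.pkl","rb"))
crop(c,255,25,415,145,5,"pics/w5a.png")
crop(c,280,110,420,215,5,"pics/w5b.png")
E
```

```text
(no output)
```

View pics/w5a.png

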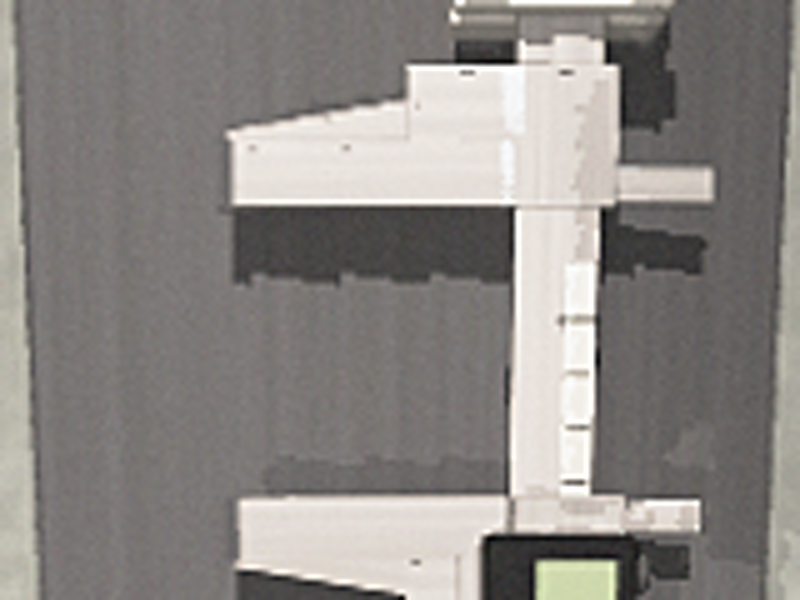

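View pics/w5b.png

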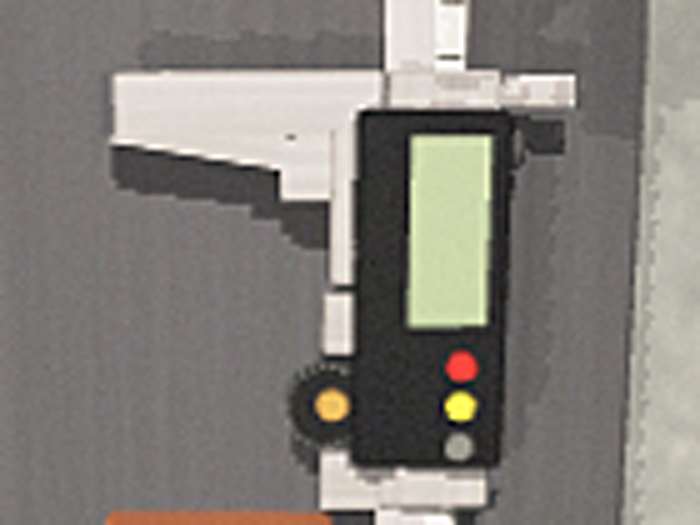

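```bash
python3 - <<'E'
from h import *
import pickle
c,o=pickle.load(open("w5.pkl","rb"))
print(c["position"])
A=lambda p:(np.array(p)+.5)/5-.5+[255,25]
B=lambda p:(np.array(p)+.5)/5-.5+[280,110]
def P(n,uv,z): print(n,np.round(at(c,uv,z)*1e3,1)); return at(c,uv,z)
f1=P("fix tip",A((233,206)),.030); f2=P("fix beam",A((513,206)),.030)
m1=P("mov tip",A((239,497)),.0325); m2=P("mov r",A((508,495)),.0325)
P("roller cap",B((332,405)),.034); P("roller left",B((289,405)),.034)
b1=P("beamL top",A((515,215)),.032);b2=P("beamL low",A((511,490)),.032)
b3=P("beamR top",A((601,215)),.032);b4=P("beamR low",A((590,490)),.032)
p1=P("plateL t",A((16,20)),.015);p2=P("plateL b",A((41,560)),.015)
q1=P("plateR t",A((787,20)),.015);q2=P("plateR b",A((768,560)),.015)
for a,b in ((f1,f2),(m1,m2)): d=b-a; print("yaw",np.degrees(np.arctan2(d[1],d[0])))
for a,b in ((b2,b1),(b4,b3),(p2,p1),(q2,q1)): d=b-a; print("yaw",np.degrees(np.arctan2(-d[0],d[1])))
E
```

```text
[0.49259147 0.14996319 0.36001702]
fix tip [465.1 198.8  30. ]
fix beam [516.8 205.5  30. ]
mov tip [472.4 146.3  32.5]
mov r [523.4 153.2  32.5]
roller cap [522.8  87.6  34. ]
roller left [514.3  86.5  34. ]
beamL top [517.2 203.6  32. ]
beamL low [523.9 154.2  32. ]
beamR top [533.1 205.7  32. ]
beamR low [538.9 156.2  32. ]
plateL t [418.8 229.6  15. ]
plateL b [432.7 128.7  15. ]
plateR t [565.  248.6  15. ]
plateR b [579.5 147.5  15. ]
yaw 7.327847830557574
yaw 7.730693877491144
yaw 7.615600065404673
yaw 6.684349308522076
yaw 7.855523439579317
yaw 8.187867535570426
```

```bash
python3 - <<'E'
from h import *
import pickle,itertools
c,o=pickle.load(open("w5.pkl","rb"))
crop(c,275,200,375,265,8,"pics/w5d.png")
M=R.from_euler('xyz',o["tool_rot"],degrees=True)
for x,y,z in itertools.product((-.013,.013),(-.0155,),(-.020,.026)):
    uv=proj(c,o["tool_pos"]+M.apply([x,y,z]))[0]; print((x,y,z),uv.round(1),((uv-[275,200]+.5)*8).round())
E
```

```text
(-0.013, -0.0155, -0.02) [292.6 236. ] [145. 292.]
(-0.013, -0.0155, 0.026) [299.8 209.8] [202.  83.]
(0.013, -0.0155, -0.02) [350.9 235.9] [611. 291.]
(0.013, -0.0155, 0.026) [344.7 209.7] [561.  82.]
```

View pics/w5d.png

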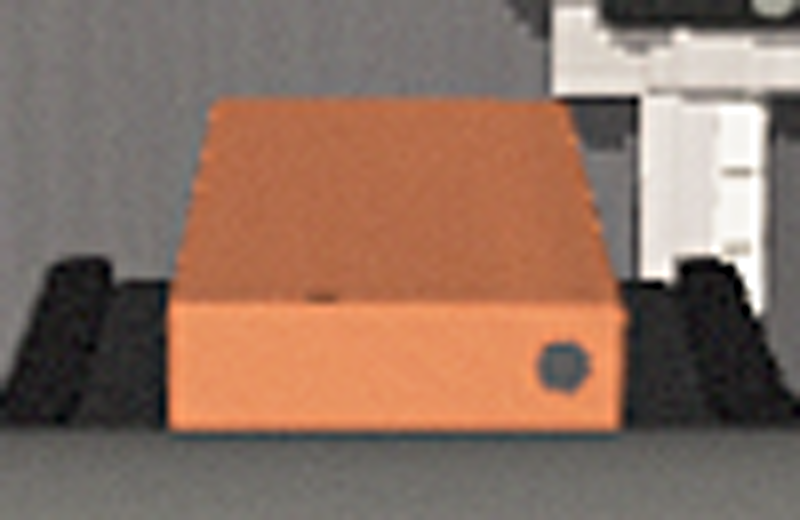

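```bash
python3 plan.py "[(.4913,.184,.12,7.6),(.4913,.184,.06,7.6)]"
```

```text
[0.0041, -0.0984, 0.0791] [0.0002, 0.0001, -0.0036] len 0.126
[-0.0, -0.0, 0.06] [0.0, 0.0, 0.0] len 0.060
```

>>> send_rows:
  steps:
    - [[0.0012,-0.03,0.01],[0,0,-0.0036],0.015]
    - [[0.0025,-0.06,0.025],[0,0,-0.0036],0.015]
    - [[0.0035,-0.085,0.045],[0,0,-0.0036],0.015]
    - [[0.0041,-0.0984,0.065],[0,0,-0.0036],0.015]
    - [[0.0041,-0.0984,0.08],[0,0,-0.0036],0.015]

```text
time_s: 6.9
tool_pos: [0.4895, 0.1892, 0.1176]
tool_rot: [-179.9, 0.1, 8.0]
force: [-0.4, 0.3, -3.9]
grip_width: 0.026
```

>>> send_rows:
  steps:
    - [[0,0,0],[0,0,0],0.015]
    - [[0,0,0],[0,0,0],0.015]
    - [[0,0,0.01],[0,0,0],0.015]
    - [[0,0,0.025],[0,0,0],0.015]
    - [[0,0,0.04],[0,0,0],0.015]

```text
time_s: 7.32
tool_pos: [0.4926, 0.185, 0.0804]
tool_rot: [-179.9, -0.2, 7.6]
force: [0.3, 0.7, -3.4]
grip_width: 0.0261
```

```bash
python3 - <<'E'
from h import *
import pickle
env.read_camera("top")
c=env.read_camera("wrist"); o=env.get_obs(); print(o["tool_pos"],o["tool_rot"],o["grip_width"],o["force"],o["time_s"])
s=env.read_camera("scene");t=env.read_camera("top")
pickle.dump((c,o,s,t),open("w6.pkl","wb"))
cv2.imwrite("pics/w6.png",c["pixels"][:,:,::-1])
crop(s,300,120,420,230,6,"pics/s6.png")
E
```

```text
[0.48987585 0.18385118 0.07785273] [1.79935040e+02 1.53881944e-01 7.64658821e+00] 0.02553684271409688 [-0.16575926 -0.90063647 -3.06465609] 7.4167
```

View pics/w6.png

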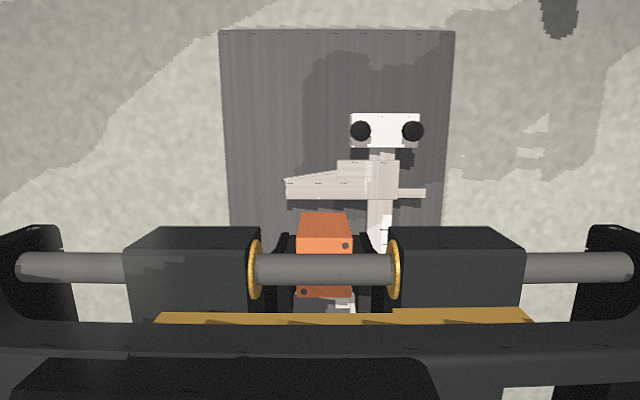

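View pics/s6.png

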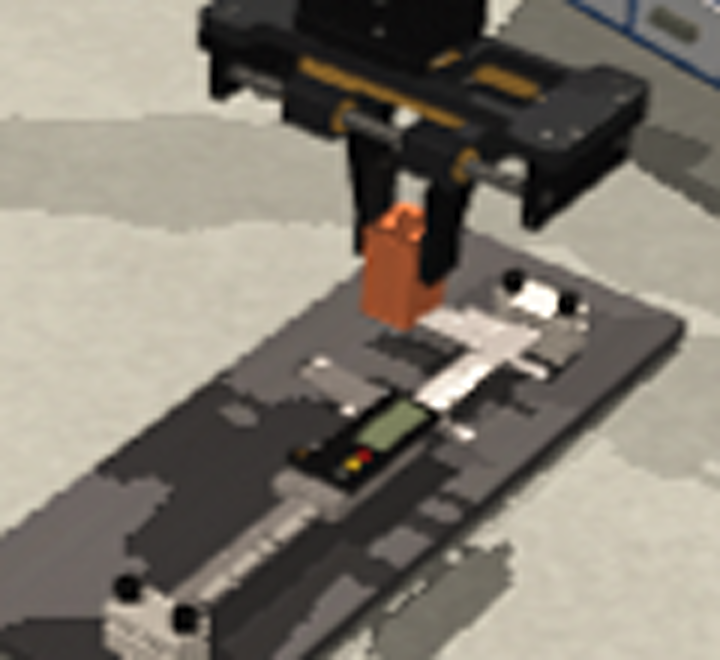

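```bash
python3 - <<'E'
from h import *
import pickle
c,o,s,t=pickle.load(open("w6.pkl","rb"))
crop(c,270,160,400,260,6,"pics/w6c.png")
E
```

```text
(no output)
```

View pics/w6c.png

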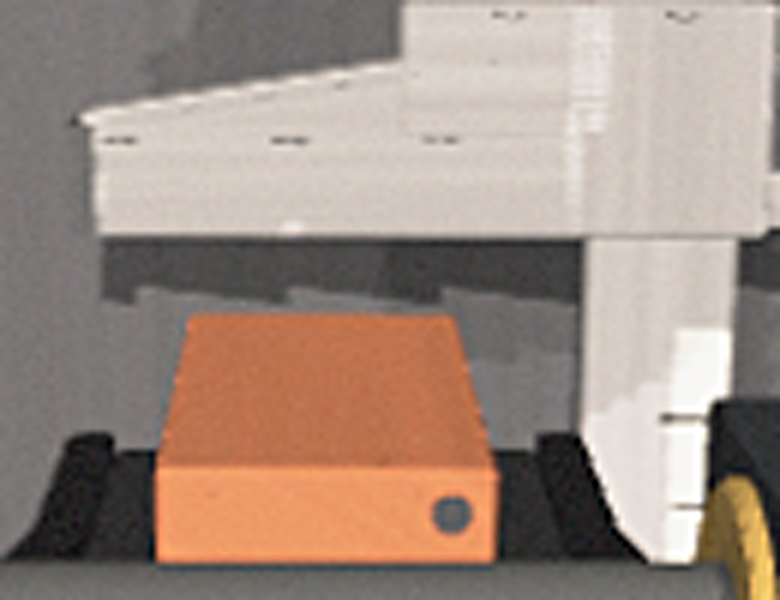

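```bash
python3 - <<'E'
from h import *
import pickle
c,o,s,t=pickle.load(open("w6.pkl","rb"))
A=lambda p:(np.array(p)+.5)/6-.5+[270,160]
r=np.radians(7.6); M=np.array([[np.cos(r),np.sin(r)],[-np.sin(r),np.cos(r)]])
f=lambda n,p,z:print(n,(M@at(c,A(p),z)[:2]*1e3).round(1))
f("tip",(99,237),.03);f("beam",(583,237),.03)
for z in (.0515,.053): f("insL",(190,315),z);f("insR",(457,315),z)
p1=at(c,A((99,237)),.03);p2=at(c,A((583,237)),.03);print(np.degrees(np.arctan2(*(p2-p1)[1::-1])))
E
```

```text
tip [487.  134.9]
beam [538.5 134.9]
insL [498.1 132.1]
insR [523.8 132.1]
insL [498.2 132.5]
insR [523.7 132.5]
7.5915281933478695
```

>>> send_rows:
  steps:
    - [[0,0.0003,0.01],[0,0,0],0.015]
    - [[0,0.0005,0.02],[0,0,0],0.015]
    - [[0,0.0005,0.028],[0,0,0],0.015]
    - [[0,0.0005,0.033],[0,0,0],0.015]
    - [[0,0.0005,0.033],[0,0,0],0.015]

```text
time_s: 7.93
tool_pos: [0.4897, 0.1843, 0.0446]
tool_rot: [179.9, 0.2, 7.7]
force: [-0.2, -0.1, -3.4]
grip_width: 0.0257
```

>>> send_rows:
  steps:
    - [[0,0,0.0],[0,0,0],0.015]
    - [[0,0,0.001],[0,0,0],0.015]
    - [[0,0,0.002],[0,0,0],0.015]
    - [[0,0,0.003],[0,0,0],0.015]
    - [[0,0,0.003],[0,0,0],0.015]

```text
time_s: 8.35
tool_pos: [0.4909, 0.1849, 0.0433]
tool_rot: [-180.0, -0.0, 7.7]
force: [0.0, -0.3, -3.4]
grip_width: 0.0262
```

>>> send_rows:
  steps:
    - [[0,0,0.0006],[0,0,0],0.015]
    - [[0,0,0.0012],[0,0,0],0.015]
    - [[0,0,0.0016],[0,0,0],0.015]
    - [[0,0,0.0016],[0,0,0],0.015]
    - [[0,0,0.0016],[0,0,0],0.015]

```text
time_s: 8.77
tool_pos: [0.4909, 0.1848, 0.0416]
tool_rot: [-180.0, -0.0, 7.7]
force: [0.3, 0.0, -4.0]
grip_width: 0.026
```

>>> send_rows:
  steps:
    - [[0,0,0.0004],[0,0,0],0.015]
    - [[0,0,0.0008],[0,0,0],0.015]
    - [[0,0,0.0008],[0,0,0],0.015]
    - [[0,0,0.0008],[0,0,0],0.015]
    - [[0,0,0.0008],[0,0,0],0.015]

```text
time_s: 9.18
tool_pos: [0.4909, 0.1848, 0.0411]
tool_rot: [-180.0, -0.0, 7.7]
force: [-0.2, -0.3, -0.3]
grip_width: 0.0257
```

>>> send_rows:
  steps:
    - [[0,0,0],[0,0,0],0.03]
    - [[0,0,0],[0,0,0],0.034]
    - [[0,0,0],[0,0,0],0.04]
    - [[0,0,0],[0,0,0],0.045]
    - [[0,0,0],[0,0,0],0.045]

```text
time_s: 9.6
tool_pos: [0.4911, 0.1849, 0.041]
tool_rot: [-180.0, -0.0, 7.7]
force: [-0.7, 0.1, -0.3]
grip_width: 0.0423
```

>>> send_rows:
  steps:
    - [[0,0,-0.015],[0,0,0],0.045]
    - [[0,0,-0.04],[0,0,0],0.045]
    - [[0,0,-0.07],[0,0,0],0.045]
    - [[0,0,-0.11],[0,0,0],0.045]
    - [[0,0,-0.13],[0,0,0],0.045]

```text
time_s: 10.02
tool_pos: [0.4926, 0.1854, 0.1752]
tool_rot: [-179.9, -0.3, 7.7]
force: [1.6, -0.0, 1.6]
grip_width: 0.0448
```

```bash
python3 - <<'E'
from h import *
import pickle
env.read_camera("top");c=env.read_camera("wrist"); o=env.get_obs(); print(o["tool_pos"],o["tool_rot"],o["grip_width"],o["force"],o["time_s"])
s=env.read_camera("scene");t=env.read_camera("top")
pickle.dump((c,o,s,t),open("w7.pkl","wb"))
cv2.imwrite("pics/w7.png",c["pixels"][:,:,::-1])
crop(s,300,120,420,230,6,"pics/s7.png")
E
```

```text
[0.49374631 0.18597252 0.17553387] [-179.79601102   -0.47256082    7.73280472] 0.0453539180988015 [1.44059538 0.87748335 0.4283591 ] 10.1167
```

View pics/w7.png

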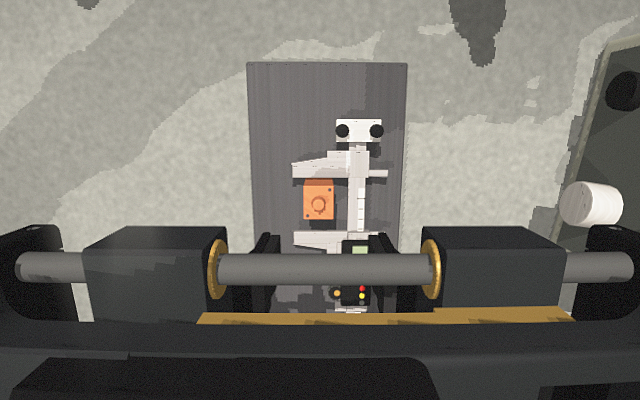

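View pics/s7.png

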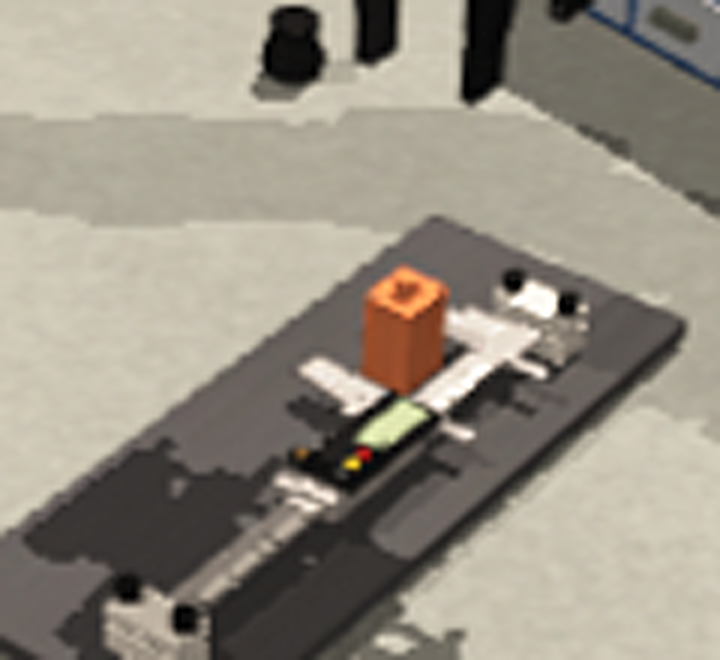

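```bash
python3 - <<'E'
from plan import *
o=env.get_obs();print(o["tool_pos"],o["tool_rot"])
plan([(.4918,.0784,.12,7.6),(.4918,.0784,.0225,7.6)],(.4912,.1851,.172,7.65))
E
```

```text
[0.49095183 0.18494427 0.17104485] [-1.79964099e+02 -4.73948264e-02  7.74995051e+00]
[-0.0136, 0.1058, 0.052] [-0.0, -0.0, 0.0009] len 0.119
[-0.0, -0.0, 0.0975] [0.0, 0.0, 0.0] len 0.098
```

>>> send_rows:
  steps:
    - [[-0.004,0.03,0],[0,0,0.001],0.0]
    - [[-0.008,0.062,0.005],[0,0,0.001],0.0]
    - [[-0.0115,0.09,0.02],[0,0,0.001],0.0]
    - [[-0.0136,0.1058,0.035],[0,0,0.001],0.0]
    - [[-0.0136,0.1058,0.051],[0,0,0.001],0.0]

```text
time_s: 10.63
tool_pos: [0.4907, 0.073, 0.1178]
tool_rot: [179.9, 0.1, 7.3]
force: [-0.5, 0.1, -0.5]
grip_width: 0.0195
```

>>> send_rows:
  steps:
    - [[0,0,0.02],[0,0,0],0.0]
    - [[0,0,0.04],[0,0,0],0.0]
    - [[0,0,0.055],[0,0,0],0.0]
    - [[0,0,0.065],[0,0,0],0.0]
    - [[0,0,0.07],[0,0,0],0.0]

```text
time_s: 11.05
tool_pos: [0.4895, 0.0775, 0.0471]
tool_rot: [179.9, 0.3, 7.7]
force: [-0.6, 0.5, -0.0]
grip_width: 0.0008
```

```bash
python3 - <<'E'
from h import *
import pickle
env.read_camera("top");c=env.read_camera("wrist"); o=env.get_obs(); print(o["tool_pos"],o["tool_rot"],o["grip_width"],o["force"],o["time_s"])
cv2.imwrite("pics/w8.png",c["pixels"][:,:,::-1])
s=env.read_camera("scene");crop(s,300,120,420,230,6,"pics/s8.png");t=env.read_camera("top");crop(t,240,160,340,230,7,"pics/t8.png")
E
```

```text
[0.49053891 0.07778927 0.04849842] [1.79952757e+02 1.58341139e-01 7.68202944e+00] 0.0003131449183538763 [ 0.23782539 -0.46337815  0.08310496] 11.15
```

View pics/w8.png

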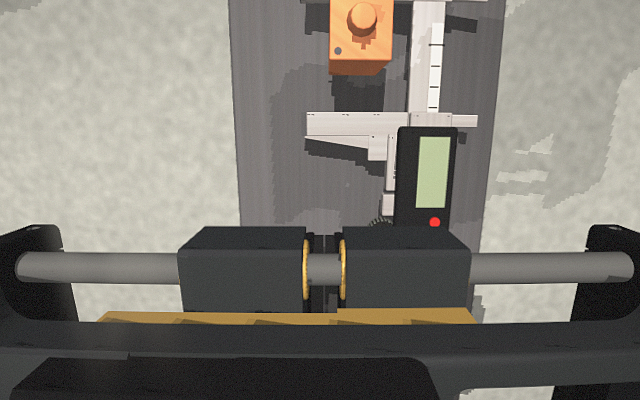

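View pics/s8.png

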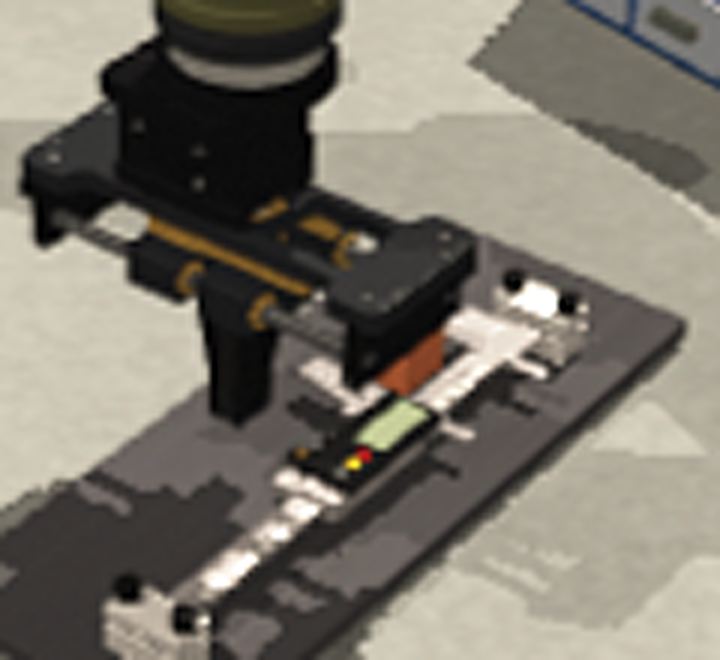

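>>> send_rows:
  steps:
    - [[0,0,0.01],[0,0,0],0.0]
    - [[0,0,0.018],[0,0,0],0.0]
    - [[0.001,0,0.0255],[0,0,0],0.0]
    - [[0.003,0,0.0255],[0,0,0],0.0]
    - [[0.005,0,0.0255],[0,0,0],0.0]

```text
time_s: 11.67
tool_pos: [0.4963, 0.0787, 0.0237]
tool_rot: [180.0, 0.1, 7.7]
force: [-1.1, -0.0, 0.9]
grip_width: 0.0007
```

>>> send_rows:
  steps:
    - [[0,0,0],[0,0,0],0.0]
    - [[0,0,0],[0,0,0],0.0]
    - [[0,0,0],[0,0,0],0.0]
    - [[0,0,0],[0,0,0],0.0]
    - [[0,0,0],[0,0,0],0.0]

```text
time_s: 12.08
tool_pos: [0.4967, 0.0789, 0.0245]
tool_rot: [-180.0, -0.0, 7.7]
force: [-0.3, -0.1, -0.1]
grip_width: 0.0002
```

```bash
cat > st.py <<'E'
from h import *
import sys
n=int(sys.argv[1]) if len(sys.argv)>1 else 3
r=np.radians(7.6); M=np.array([[np.cos(r),np.sin(r),0],[-np.sin(r),np.cos(r),0],[0,0,1]])
fs=[];ps=[]
for i in range(n):
    o=env.get_obs(); fs.append(M@o["force"]); ps.append(o["tool_pos"]); 
    c=env.read_camera("wrist")
o=env.get_obs(); fs.append(M@o["force"]); ps.append(o["tool_pos"])
print("F stand",np.mean(fs,0).round(2),"std",np.std(fs,0).round(2)); print("stand-pos mm",(M@(np.mean(ps,0)-[.508,.1185,0])*1e3).round(2),"tool",o["tool_rot"].round(2),o["time_s"])
cv2.imwrite("pics/last.png",c["pixels"][:,:,::-1])
if len(sys.argv)>2: crop(c,280,0,520,240,3,f"pics/{sys.argv[2]}.png")
E
python3 st.py 4 r1
```

```text
F stand [-0.18  0.24  0.08] std [0.13 0.3  0.48]
stand-pos mm [-16.48 -37.79  24.49] tool [-1.7999e+02 -1.0000e-02  7.6900e+00] 12.2833
```

View pics/r1.png

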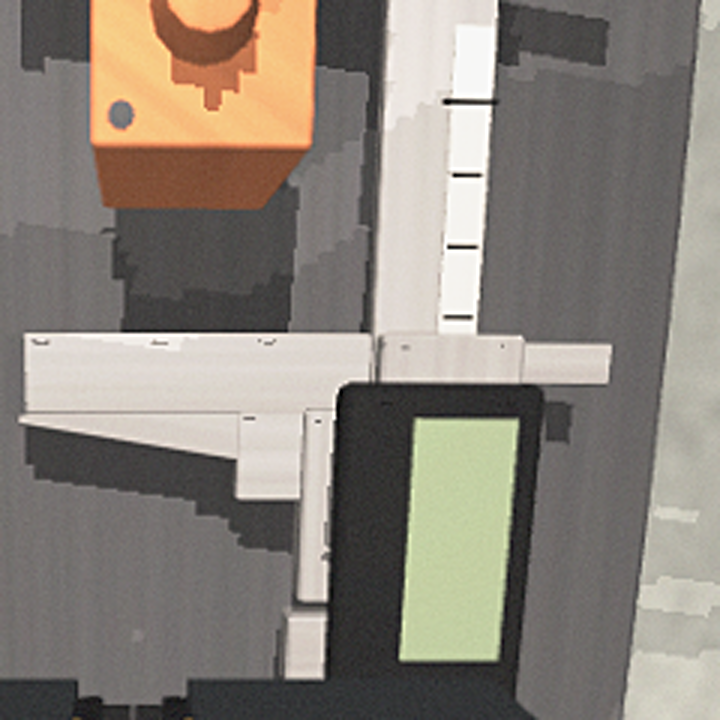

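>>> send_rows:
  steps:
    - [[0.0004,0,0.001],[0,0,0],0.0]
    - [[0.0008,0,0.002],[0,0,0],0.0]
    - [[0.0012,0,0.002],[0,0,0],0.0]
    - [[0.0016,0,0.002],[0,0,0],0.0]
    - [[0.002,0,0.002],[0,0,0],0.0]

```text
time_s: 12.7
tool_pos: [0.4987, 0.0791, 0.0223]
tool_rot: [180.0, -0.0, 7.7]
force: [0.1, 0.4, 0.1]
grip_width: 0.0006
```

>>> send_rows:
  steps:
    - [[0.0004,0,0],[0,0,0],0.0]
    - [[0.0007,0,0],[0,0,0],0.0]
    - [[0.001,0,0],[0,0,0],0.0]
    - [[0.0013,0,0],[0,0,0],0.0]
    - [[0.0015,0,0],[0,0,0],0.0]

```text
time_s: 13.12
tool_pos: [0.5001, 0.0793, 0.0224]
tool_rot: [-180.0, -0.0, 7.7]
force: [0.3, -0.9, -0.2]
grip_width: 0.0002
```

>>> send_rows:
  steps:
    - [[0.0003,0,0],[0,0,0],0.0]
    - [[0.0006,0,0],[0,0,0],0.0]
    - [[0.0009,0,0],[0,0,0],0.0]
    - [[0.0012,0,0],[0,0,0],0.0]
    - [[0.0015,0,0],[0,0,0],0.0]

```text
time_s: 13.53
tool_pos: [0.5016, 0.0795, 0.0224]
tool_rot: [-180.0, -0.0, 7.7]
force: [-0.2, -0.9, -0.7]
grip_width: 0.0007
```

>>> send_rows:
  steps:
    - [[0.0003,0,0],[0,0,0],0.0]
    - [[0.0006,0,0],[0,0,0],0.0]
    - [[0.0009,0,0],[0,0,0],0.0]
    - [[0.0012,0,0],[0,0,0],0.0]
    - [[0.0012,0,0],[0,0,0],0.0]

```text
time_s: 13.95
tool_pos: [0.5028, 0.0796, 0.0223]
tool_rot: [-180.0, -0.0, 7.7]
force: [-0.3, 0.9, -0.6]
grip_width: 0.0006
```

>>> send_rows:
  steps:
    - [[0.0003,0,0],[0,0,0],0.0]
    - [[0.0006,0,0],[0,0,0],0.0]
    - [[0.0009,0,0],[0,0,0],0.0]
    - [[0.0012,0,0],[0,0,0],0.0]
    - [[0.0012,0,0],[0,0,0],0.0]

```text
time_s: 14.37
tool_pos: [0.504, 0.0798, 0.0224]
tool_rot: [-180.0, -0.0, 7.7]
force: [0.1, -0.0, 0.2]
grip_width: 0.0004
```

>>> send_rows:
  steps:
    - [[0.0002,0,0],[0,0,0],0.0]
    - [[0.0004,0,0],[0,0,0],0.0]
    - [[0.0006,0,0],[0,0,0],0.0]
    - [[0.0008,0,0],[0,0,0],0.0]
    - [[0.001,0,0],[0,0,0],0.0]

```text
time_s: 14.78
tool_pos: [0.5048, 0.0799, 0.0223]
tool_rot: [-180.0, 0.0, 7.7]
force: [-0.3, 0.8, 1.1]
grip_width: 0.0004
```

```bash
python3 st.py 2; python3 - <<'E'
from h import *
s=env.read_camera("scene");crop(s,315,140,395,210,9,"pics/s9.png")
E
```

```text
F stand [-0.29  0.43  0.55] std [0.12 0.3  0.65]
stand-pos mm [ -8.3  -37.83  22.3 ] tool [-1.80e+02  2.00e-02  7.68e+00] 14.8833
```

View pics/s9.png

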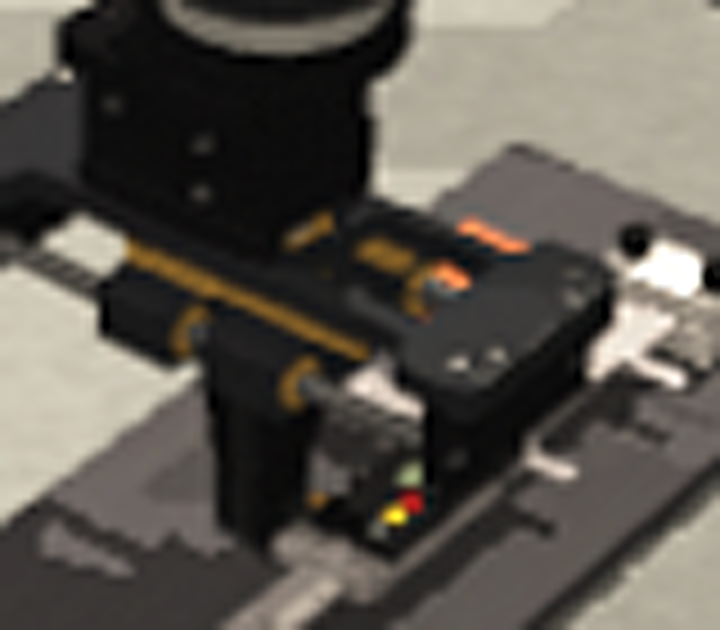

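>>> send_rows:
  steps:
    - [[0.0002,0,0],[0,0,0],0.0]
    - [[0.0004,0,0],[0,0,0],0.0]
    - [[0.0006,0,0],[0,0,0],0.0]
    - [[0.0008,0,0],[0,0,0],0.0]
    - [[0.001,0,0],[0,0,0],0.0]

```text
time_s: 15.35
tool_pos: [0.505, 0.0799, 0.0221]
tool_rot: [-180.0, 0.1, 7.7]
force: [-4.4, -0.7, 4.2]
grip_width: 0.0007
```

```bash
python3 st.py 2
```

```text
F stand [-4.73 -0.06  3.69] std [0.35 0.09 0.37]
stand-pos mm [ -8.07 -37.81  22.17] tool [-1.7999e+02  1.1000e-01  7.6800e+00] 15.45
```

>>> send_rows:
  steps:
    - [[-0.001,0,0],[0,0,0],0.0]
    - [[-0.003,0,0.002],[0,0,0],0.0]
    - [[-0.003,0,0.0045],[0,0,0],0.0]
    - [[-0.003,0,0.0045],[0,0,0],0.0]
    - [[-0.002,0,0.0045],[0,0,0],0.0]

```text
time_s: 15.87
tool_pos: [0.5043, 0.0799, 0.0177]
tool_rot: [180.0, -0.0, 7.7]
force: [0.3, -0.2, -0.3]
grip_width: 0.0008
```

```bash
python3 st.py 2
```

```text
F stand [-0.24 -0.34  0.11] std [0.34 0.29 0.46]
stand-pos mm [ -8.56 -37.82  17.87] tool [ 1.80e+02 -7.00e-02  7.68e+00] 15.9667
```

>>> send_rows:
  steps:
    - [[0.0002,0,0],[0,0,0],0.0]
    - [[0.0004,0,0],[0,0,0],0.0]
    - [[0.0006,0,0],[0,0,0],0.0]
    - [[0.0008,0,0],[0,0,0],0.0]
    - [[0.0008,0,0],[0,0,0],0.0]

```text
time_s: 16.38
tool_pos: [0.5047, 0.0799, 0.0178]
tool_rot: [-180.0, 0.0, 7.7]
force: [-0.1, 0.6, -0.3]
grip_width: 0.0003
```

```bash
python3 st.py 2
```

```text
F stand [-0.48  0.35 -0.09] std [0.34 0.39 0.37]
stand-pos mm [ -8.35 -37.82  17.85] tool [-180.     -0.      7.68] 16.4833
```

>>> send_rows:
  steps:
    - [[0.0002,0,0],[0,0,0],0.0]
    - [[0.0004,0,0],[0,0,0],0.0]
    - [[0.0006,0,0],[0,0,0],0.0]
    - [[0.0006,0,0],[0,0,0],0.0]
    - [[0.0006,0,0],[0,0,0],0.0]

```text
time_s: 16.9
tool_pos: [0.5049, 0.0799, 0.0178]
tool_rot: [-180.0, 0.1, 7.7]
force: [-2.0, 0.1, 1.8]
grip_width: 0.0002
```

```bash
python3 st.py 2
```

```text
F stand [-2.36  0.28  2.1 ] std [0.33 0.16 0.57]
stand-pos mm [ -8.2  -37.84  17.74] tool [-1.80e+02  5.00e-02  7.68e+00] 17.0
```

>>> send_rows:
  steps:
    - [[0,0,-0.0002],[0,0,0],0.0]
    - [[0.0001,0,-0.0004],[0,0,0],0.0]
    - [[0.0002,0,-0.0004],[0,0,0],0.0]
    - [[0.0003,0,-0.0004],[0,0,0],0.0]
    - [[0.0003,0,-0.0004],[0,0,0],0.0]

```text
time_s: 17.42
tool_pos: [0.5049, 0.0799, 0.0179]
tool_rot: [180.0, 0.1, 7.7]
force: [-3.3, -0.1, 0.1]
grip_width: 0.0004
```

```bash
python3 st.py 2
```

```text
F stand [-3.87  0.34  0.32] std [0.48 0.49 0.15]
stand-pos mm [ -8.12 -37.82  17.91] tool [1.80e+02 7.00e-02 7.69e+00] 17.5167
```

>>> send_rows:
  steps:
    - [[0,-0.0007,0],[0,0,0],0.0]
    - [[0,-0.0015,0],[0,0,0],0.0]
    - [[0,-0.0023,0],[0,0,0],0.0]
    - [[0,-0.0031,0],[0,0,0],0.0]
    - [[0,-0.004,0],[0,0,0],0.0]

```text
time_s: 17.93
tool_pos: [0.5044, 0.0839, 0.018]
tool_rot: [180.0, 0.1, 7.7]
force: [-4.6, -1.1, -1.3]
grip_width: 0.0007
```

```bash
python3 st.py 1
```

```text
F stand [-5.11 -0.4  -0.8 ] std [0.38 0.08 0.45]
stand-pos mm [ -8.12 -33.72  17.94] tool [-1.80e+02  8.00e-02  7.69e+00] 17.9833
```

>>> send_rows:
  steps:
    - [[-0.0001,-0.0008,0],[0,0,0],0.0]
    - [[-0.0002,-0.0016,0],[0,0,0],0.0]
    - [[-0.0003,-0.0024,0.0001],[0,0,0],0.0]
    - [[-0.0003,-0.0032,0.0001],[0,0,0],0.0]
    - [[-0.0003,-0.004,0.0001],[0,0,0],0.0]

```text
time_s: 18.4
tool_pos: [0.5039, 0.088, 0.018]
tool_rot: [-180.0, 0.0, 7.7]
force: [-5.0, -0.7, -0.6]
grip_width: 0.0001
```

```bash
python3 st.py 1 r2
```

```text
F stand [-4.56  0.11 -0.87] std [0.46 0.18 0.27]
stand-pos mm [ -8.1  -29.56  17.97] tool [-1.7999e+02  3.0000e-02  7.7000e+00] 18.45
```

View pics/r2.png

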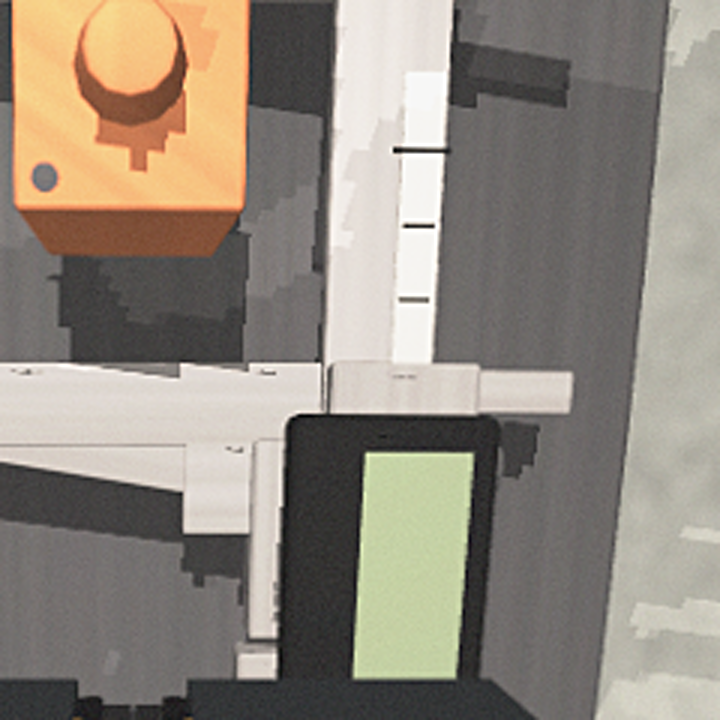

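>>> send_rows:
  steps:
    - [[0,-0.001,0.0001],[0,0,0],0.0]
    - [[0,-0.002,0.0001],[0,0,0],0.0]
    - [[-0.0001,-0.003,0.0001],[0,0,0],0.0]
    - [[-0.0001,-0.004,0.0001],[0,0,0],0.0]
    - [[-0.0001,-0.005,0.0001],[0,0,0],0.0]

```text
time_s: 18.87
tool_pos: [0.5033, 0.093, 0.018]
tool_rot: [-180.0, 0.0, 7.7]
force: [-5.4, -1.0, -2.0]
grip_width: 0.0004
```

```bash
python3 st.py 1
```

```text
F stand [-5.08 -0.53 -1.62] std [0.43 0.31 0.42]
stand-pos mm [ -7.99 -24.5   17.97] tool [-1.7998e+02  1.0000e-02  7.7000e+00] 18.9167
```

>>> send_rows:
  steps:
    - [[-0.0001,-0.001,0.0002],[0,0,0],0.0]
    - [[-0.0002,-0.002,0.0003],[0,0,0],0.0]
    - [[-0.0002,-0.003,0.0003],[0,0,0],0.0]
    - [[-0.0003,-0.004,0.0003],[0,0,0],0.0]
    - [[-0.0003,-0.005,0.0003],[0,0,0],0.0]

```text
time_s: 19.33
tool_pos: [0.5028, 0.0979, 0.0179]
tool_rot: [-180.0, -0.0, 7.7]
force: [-4.2, -1.9, -0.6]
grip_width: 0.0002
```

```bash
python3 st.py 1
```

```text
F stand [-4.34 -0.56 -0.27] std [0.1  0.72 0.29]
stand-pos mm [ -7.84 -19.56  17.91] tool [-1.7998e+02 -4.0000e-02  7.7000e+00] 19.3833
```

>>> send_rows:
  steps:
    - [[0,-0.0008,0],[0,0,0],0.0]
    - [[0,-0.0016,0],[0,0,0],0.0]
    - [[0,-0.0024,0],[0,0,0],0.0]
    - [[0,-0.0032,0],[0,0,0],0.0]
    - [[0,-0.004,0],[0,0,0],0.0]

```text
time_s: 19.8
tool_pos: [0.5025, 0.1019, 0.0179]
tool_rot: [-180.0, -0.1, 7.7]
force: [-2.8, -0.7, -0.3]
grip_width: 0.0004
```

```bash
python3 st.py 1 r3
```

```text
F stand [-2.57 -0.63 -0.32] std [0.33 0.28 0.03]
stand-pos mm [ -7.66 -15.62  17.93] tool [-1.7999e+02 -6.0000e-02  7.7000e+00] 19.85
```

View pics/last.png

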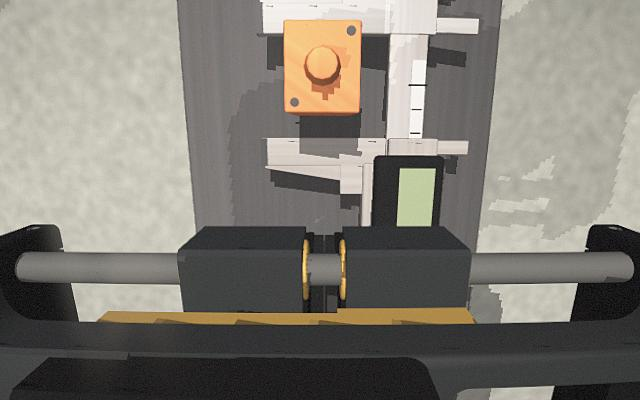

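```bash
python3 - <<'E'
from h import *
import pickle
c=env.read_camera("wrist"); pickle.dump(c,open("c10.pkl","wb"))
crop(c,250,20,450,170,4,"pics/r4.png")
E
```

```text
(no output)
```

View pics/r4.png

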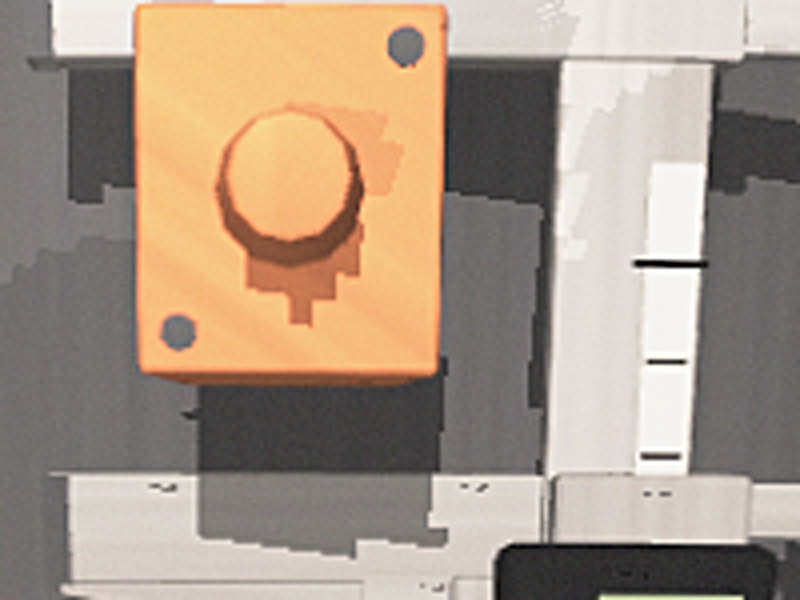

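```bash
python3 - <<'E'
from h import *
import pickle
c=pickle.load(open("c10.pkl","rb"))
A=lambda p:(np.array(p)+.5)/4-.5+[250,20]
r=np.radians(7.6); M=np.array([[np.cos(r),np.sin(r)],[-np.sin(r),np.cos(r)]])
f=lambda p,z:M@at(c,A(p),z)[:2]*1e3
print(f((500,60),.030)-f((500,473),.0325))
print(f((240,374),.061),f((240,473),.0325),f((140,374),.061))
E
```

```text
[-0.94697875 42.0692451 ]
[507.50556114 102.7757516 ] [506.27107124  93.21593047] [498.9512596 102.7911589]
```

>>> send_rows:
  steps:
    - [[-0.0015,0,0],[0,0,0],0.0]
    - [[-0.003,0.002,0],[0,0,0],0.0]
    - [[-0.003,0.008,0],[0,0,0],0.0]
    - [[-0.003,0.0134,0],[0,0,0],0.0]
    - [[-0.003,0.0134,0],[0,0,0],0.0]

```text
time_s: 20.32
tool_pos: [0.5017, 0.0863, 0.0181]
tool_rot: [180.0, -0.1, 7.6]
force: [0.1, -1.0, 0.2]
grip_width: 0.0005
```

>>> send_rows:
  steps:
    - [[0.001,0,0],[0,0,0],0.0]
    - [[0.002,0,0],[0,0,0],0.0]
    - [[0.0025,0,0],[0,0,0],0.0]
    - [[0.003,0,0],[0,0,0],0.0]
    - [[0.003,0,0],[0,0,0],0.0]

```text
time_s: 20.73
tool_pos: [0.504, 0.0887, 0.0178]
tool_rot: [-180.0, -0.0, 7.7]
force: [-0.1, -0.3, 0.5]
grip_width: 0.0004
```

```bash
python3 st.py 2
```

```text
F stand [-0.06 -0.25  0.71] std [0.51 0.34 0.2 ]
stand-pos mm [ -8.05 -29.05  17.72] tool [-180.    -0.     7.7] 20.8333
```

>>> send_rows:
  steps:
    - [[0.0002,0,0],[0,0,0],0.0]
    - [[0.0004,0,0],[0,0,0],0.0]
    - [[0.0006,0,0],[0,0,0],0.0]
    - [[0.0006,0,0],[0,0,0],0.0]
    - [[0.0006,0,0],[0,0,0],0.0]

```text
time_s: 21.25
tool_pos: [0.5041, 0.0886, 0.0177]
tool_rot: [-180.0, 0.0, 7.7]
force: [-1.2, -0.0, 0.0]
grip_width: 0.0005
```

```bash
python3 st.py 1
```

```text
F stand [-1.19  0.47 -0.12] std [0.04 0.31 0.17]
stand-pos mm [ -7.8  -29.18  17.69] tool [-1.7999e+02  3.0000e-02  7.6800e+00] 21.3
```

>>> send_rows:
  steps:
    - [[0.0002,0,-0.0001],[0,0,0],0.0]
    - [[0.0004,0,-0.0002],[0,0,0],0.0]
    - [[0.0005,0,-0.0002],[0,0,0],0.0]
    - [[0.0005,0,-0.0002],[0,0,0],0.0]
    - [[0.0005,0,-0.0002],[0,0,0],0.0]

```text
time_s: 21.72
tool_pos: [0.5042, 0.0886, 0.0177]
tool_rot: [-180.0, 0.1, 7.7]
force: [-3.9, 1.1, 0.2]
grip_width: 0.0006
```

```bash
python3 st.py 1
```

```text
F stand [-3.63  0.75  0.17] std [0.09 0.81 0.08]
stand-pos mm [ -7.69 -29.19  17.7 ] tool [-1.80e+02  7.00e-02  7.69e+00] 21.7667
```

Now roll on; about 19 mm of finger travel until the jaw touches the insert.

>>> send_rows:
  steps:
    - [[0.0,-0.001,0],[0,0,0],0.0]
    - [[0.0,-0.002,0],[0,0,0],0.0]
    - [[0.0,-0.003,0],[0,0,0],0.0]
    - [[0.0001,-0.004,0],[0,0,0],0.0]
    - [[0.0001,-0.005,0],[0,0,0],0.0]

```text
time_s: 22.18
tool_pos: [0.5039, 0.0935, 0.0178]
tool_rot: [180.0, 0.0, 7.7]
force: [-3.3, -1.9, -1.0]
grip_width: 0.0004
```

```bash
python3 st.py 1
```

```text
F stand [-3.61 -0.78 -1.05] std [0.1  0.68 0.09]
stand-pos mm [ -7.32 -24.04  17.75] tool [-1.8e+02  4.0e-02  7.7e+00] 22.2333
```

>>> send_rows:
  steps:
    - [[0.0001,-0.001,0.0001],[0,0,0],0.0]
    - [[0.0002,-0.002,0.0002],[0,0,0],0.0]
    - [[0.0003,-0.003,0.0002],[0,0,0],0.0]
    - [[0.0004,-0.004,0.0002],[0,0,0],0.0]
    - [[0.0005,-0.005,0.0002],[0,0,0],0.0]

```text
time_s: 22.65
tool_pos: [0.5037, 0.0987, 0.0177]
tool_rot: [-180.0, 0.0, 7.7]
force: [-5.3, -0.7, 1.1]
grip_width: 0.0004
```

```bash
python3 st.py 1
```

```text
F stand [-5.45 -0.33  1.38] std [0.14 0.29 0.26]
stand-pos mm [ -6.84 -18.93  17.68] tool [-1.7998e+02  5.0000e-02  7.7000e+00] 22.7
```

>>> send_rows:
  steps:
    - [[0.0,-0.001,-0.0001],[0,0,0],0.0]
    - [[0.0,-0.002,-0.0002],[0,0,0],0.0]
    - [[0.0,-0.003,-0.0002],[0,0,0],0.0]
    - [[0.0,-0.004,-0.0002],[0,0,0],0.0]
    - [[0.0,-0.005,-0.0002],[0,0,0],0.0]

```text
time_s: 23.12
tool_pos: [0.5034, 0.1037, 0.0178]
tool_rot: [180.0, 0.0, 7.7]
force: [-4.5, -1.0, -1.3]
grip_width: 0.0004
```

```bash
python3 st.py 1
```

```text
F stand [-4.02 -0.19 -1.38] std [0.59 0.25 0.07]
stand-pos mm [ -6.54 -13.99  17.8 ] tool [-179.99    0.      7.7 ] 23.1667
```

>>> send_rows:
  steps:
    - [[0.0001,-0.0008,0.0001],[0,0,0],0.0]
    - [[0.0001,-0.0016,0.0002],[0,0,0],0.0]
    - [[0.0002,-0.0024,0.0002],[0,0,0],0.0]
    - [[0.0002,-0.0032,0.0002],[0,0,0],0.0]
    - [[0.0003,-0.004,0.0002],[0,0,0],0.0]

```text
time_s: 23.58
tool_pos: [0.5032, 0.1076, 0.0178]
tool_rot: [-180.0, 0.0, 7.7]
force: [-3.9, -1.2, -0.8]
grip_width: 0.0004
```

```bash
python3 st.py 1 r5
```

```text
F stand [-4.6  -0.85 -0.82] std [0.55 0.13 0.  ]
stand-pos mm [ -6.22 -10.07  17.76] tool [-180.     0.     7.7] 23.6333
```

View pics/last.png

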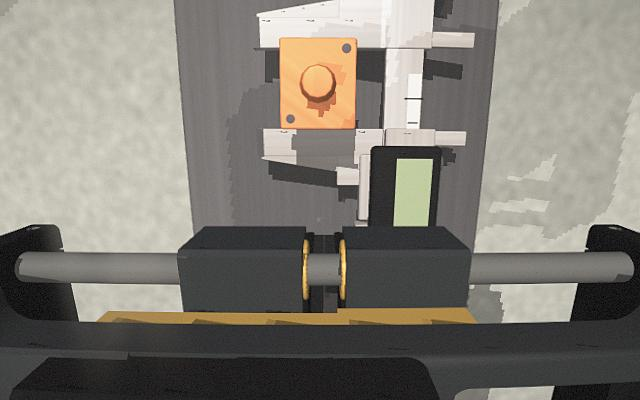

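>>> send_rows:
  steps:
    - [[0.0001,-0.0006,0.0001],[0,0,0],0.0]
    - [[0.0001,-0.0012,0.0001],[0,0,0],0.0]
    - [[0.0002,-0.0018,0.0001],[0,0,0],0.0]
    - [[0.0002,-0.0024,0.0001],[0,0,0],0.0]
    - [[0.0003,-0.003,0.0001],[0,0,0],0.0]

```text
time_s: 24.05
tool_pos: [0.503, 0.1099, 0.0177]
tool_rot: [180.0, 0.0, 7.7]
force: [-5.2, -3.1, 0.2]
grip_width: 0.0005
```

```bash
python3 st.py 1
```

```text
F stand [-5.39 -2.12  0.31] std [0.19 0.31 0.14]
stand-pos mm [-6.06 -7.83 17.7 ] tool [1.7997e+02 2.0000e-02 7.6600e+00] 24.1
```

>>> send_rows:
  steps:
    - [[0,-0.0003,0],[0,0,0],0.0]
    - [[0,-0.0006,0],[0,0,0],0.0]
    - [[0,-0.001,0],[0,0,0],0.0]
    - [[0,-0.0014,0],[0,0,0],0.0]
    - [[0,-0.0018,0],[0,0,0],0.0]

```text
time_s: 24.52
tool_pos: [0.5029, 0.1116, 0.0177]
tool_rot: [180.0, 0.0, 7.7]
force: [-5.2, -3.3, 0.4]
grip_width: 0.0003
```

```bash
python3 st.py 2 r6
```

```text
F stand [-5.26 -2.16  0.47] std [0.29 0.32 0.23]
stand-pos mm [-5.98 -6.08 17.71] tool [1.7997e+02 1.0000e-02 7.6600e+00] 24.6167
```

View pics/last.png

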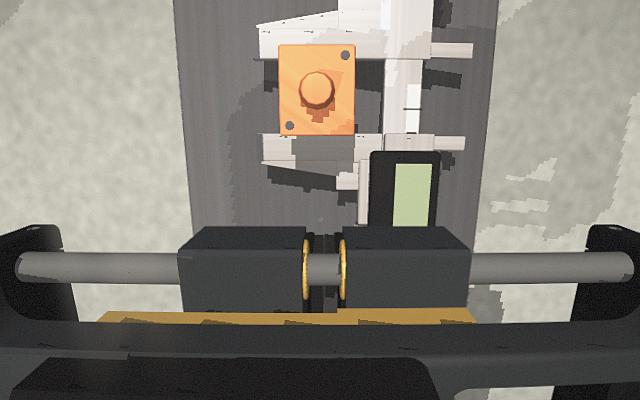

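>>> send_rows:
  steps:
    - [[0,-0.0003,0],[0,0,0],0.0]
    - [[0,-0.0006,0],[0,0,0],0.0]
    - [[0.0001,-0.0009,0],[0,0,0],0.0]
    - [[0.0001,-0.0012,0],[0,0,0],0.0]
    - [[0.0001,-0.0015,0],[0,0,0],0.0]

```text
time_s: 25.03
tool_pos: [0.5028, 0.1126, 0.0177]
tool_rot: [179.9, 0.0, 7.6]
force: [-4.6, -3.4, 0.6]
grip_width: 0.0004
```

```bash
python3 st.py 2
```

```text
F stand [-4.87 -3.08  0.46] std [0.26 0.3  0.63]
stand-pos mm [-5.92 -5.11 17.69] tool [1.7993e+02 2.0000e-02 7.6400e+00] 25.1333
```

>>> send_rows:
  steps:
    - [[0.0001,0,0],[0,0,0],0.0]
    - [[0.0002,-0.0001,0],[0,0,0],0.0]
    - [[0.0002,-0.0002,0],[0,0,0],0.0]
    - [[0.0002,-0.0002,0],[0,0,0],0.0]
    - [[0.0002,-0.0002,0],[0,0,0],0.0]

```text
time_s: 25.55
tool_pos: [0.5028, 0.1126, 0.0177]
tool_rot: [179.9, 0.0, 7.6]
force: [-5.8, -3.9, 1.0]
grip_width: 0.0002
```

```bash
python3 st.py 3 r7; python3 - <<'E'
import cv2
im=cv2.imread("pics/last.png")[10:160,240:450]; cv2.imwrite("pics/r7c.png",cv2.resize(im,None,fx=3.8,fy=3.8,interpolation=cv2.INTER_CUBIC))
E
```

```text
F stand [-5.67 -2.75  1.54] std [0.71 0.21 0.41]
stand-pos mm [-5.91 -5.09 17.67] tool [1.7992e+02 4.0000e-02 7.6300e+00] 25.7
```

View pics/r7c.png

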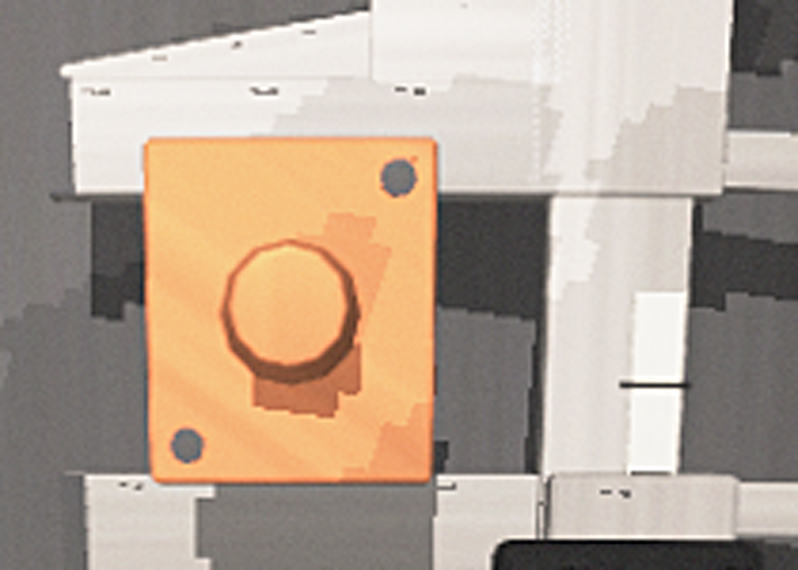

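>>> send_rows:
  steps:
    - [[0,0,-0.0002],[0,0,0],0.0]
    - [[0,-0.0001,-0.0003],[0,0,0],0.0]
    - [[0,-0.0002,-0.0003],[0,0,0],0.0]
    - [[0,-0.0002,-0.0003],[0,0,0],0.0]
    - [[0,-0.0002,-0.0003],[0,0,0],0.0]

```text
time_s: 26.12
tool_pos: [0.5028, 0.1127, 0.0178]
tool_rot: [179.9, 0.0, 7.6]
force: [-5.1, -3.2, -0.2]
grip_width: 0.0004
```

```bash
python3 st.py 5
```

```text
F stand [-5.1  -3.13 -0.44] std [0.3  0.47 0.33]
stand-pos mm [-5.95 -5.05 17.75] tool [1.7991e+02 4.0000e-02 7.6300e+00] 26.3667
```

>>> send_rows:
  steps:
    - [[0.0001,0,0],[0,0,0],0.0]
    - [[0.0001,-0.0001,0],[0,0,0],0.0]
    - [[0.0001,-0.0002,0],[0,0,0],0.0]
    - [[0.0001,-0.0002,0],[0,0,0],0.0]
    - [[0.0001,-0.0002,0],[0,0,0],0.0]

```text
time_s: 26.78
tool_pos: [0.5028, 0.1127, 0.0177]
tool_rot: [179.9, 0.1, 7.6]
force: [-4.5, -4.5, 0.9]
grip_width: 0.0007
```

```bash
python3 st.py 6
```

```text
F stand [-5.51 -3.68  0.09] std [0.38 0.24 0.55]
stand-pos mm [-5.93 -5.03 17.74] tool [1.799e+02 5.000e-02 7.620e+00] 27.0833
```

>>> send_rows:
  steps:
    - [[0,0,0],[0,0,0],0.0]
    - [[0,0,0],[0,0,0],0.0]
    - [[0,0,0],[0,0,0],0.0]
    - [[0,0,0],[0,0,0],0.0]
    - [[0,0,0],[0,0,0],0.0]

```text
time_s: 27.5
tool_pos: [0.5028, 0.1127, 0.0178]
tool_rot: [179.9, 0.1, 7.6]
force: [-4.8, -3.9, 0.1]
grip_width: 0.0004
```

```bash
python3 st.py 10
```

```text
F stand [-5.26 -3.57 -0.16] std [0.42 0.24 0.55]
stand-pos mm [-5.93 -5.02 17.74] tool [1.799e+02 5.000e-02 7.620e+00] 28.0
```

>>> send_rows:
  steps:
    - [[-0.002,0,0],[0,0,0],0.0]
    - [[-0.006,0,0],[0,0,0],0.0]
    - [[-0.015,0,0],[0,0,0],0.0]
    - [[-0.025,0,0],[0,0,0],0.0]
    - [[-0.03,0,0],[0,0,0],0.0]

```text
time_s: 28.42
tool_pos: [0.4721, 0.1107, 0.0181]
tool_rot: [-180.0, -0.0, 7.7]
force: [-0.6, -0.4, -0.3]
grip_width: 0.0003
```

>>> send_rows:
  steps:
    - [[0,0,-0.01],[0,0,0],0.0]
    - [[0,0,-0.04],[0,0,0],0.0]
    - [[0,0,-0.08],[0,0,0],0.0]
    - [[0,0.01,-0.12],[0,0,0],0.0]
    - [[0,0.03,-0.15],[0,0,0],0.0]

```text
time_s: 28.83
tool_pos: [0.4782, 0.0831, 0.1722]
tool_rot: [-179.9, -0.3, 7.9]
force: [1.4, 0.7, 0.3]
grip_width: 0.0003
```

>>> send_rows:
  steps:
    - [[0,0,0],[0,0,0],0.0]
    - [[0,0,0],[0,0,0],0.0]
    - [[0,0,0],[0,0,0],0.0]
    - [[0,0,0],[0,0,0],0.0]
    - [[0,0,0],[0,0,0],0.0]

```text
time_s: 29.25
tool_pos: [0.4762, 0.0812, 0.1665]
tool_rot: [180.0, 0.1, 7.8]
force: [-0.6, -0.9, 0.6]
grip_width: 0.0005
```

```bash
python3 st.py 2; python3 - <<'E'
from h import *
import pickle
c=env.read_camera("wrist");s=env.read_camera("scene");t=env.read_camera("top")
crop(c,240,20,450,180,3.8 and 3.8,"pics/f_w.png");crop(s,280,110,420,250,4,"pics/f_s.png");cv2.imwrite("pics/f_t.png",t["pixels"][:,:,::-1])
pickle.dump((c,s,t),open("f.pkl","wb"))
E
```

```text
F stand [-0.47  0.11  0.63] std [0.36 0.78 0.26]
stand-pos mm [-36.34 -32.88 166.64] tool [1.7996e+02 1.2000e-01 7.7300e+00] 29.35
```

View pics/f_w.png

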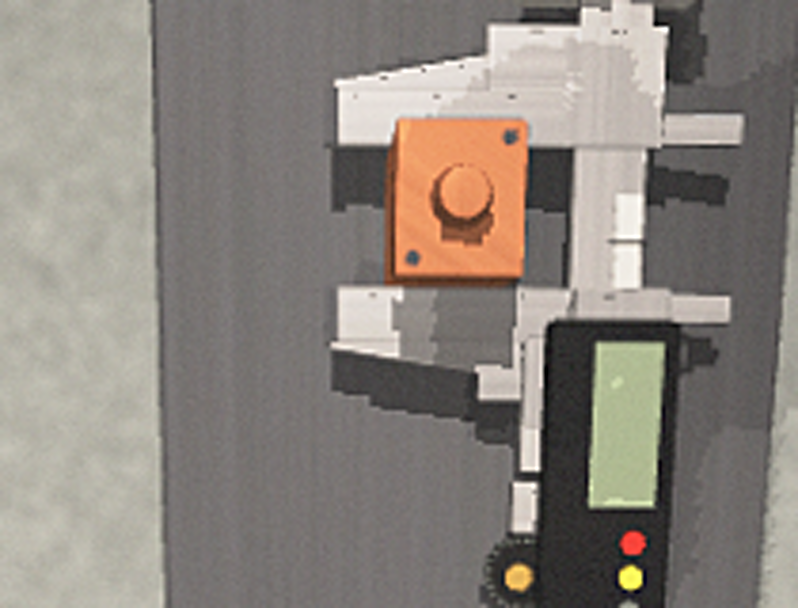

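View pics/f_s.png

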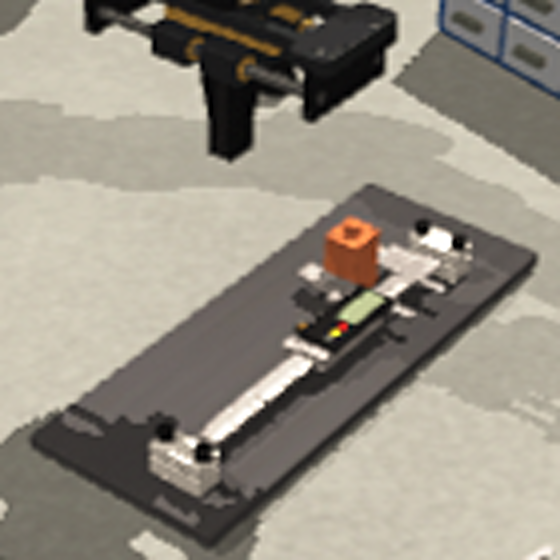

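View pics/f_t.png

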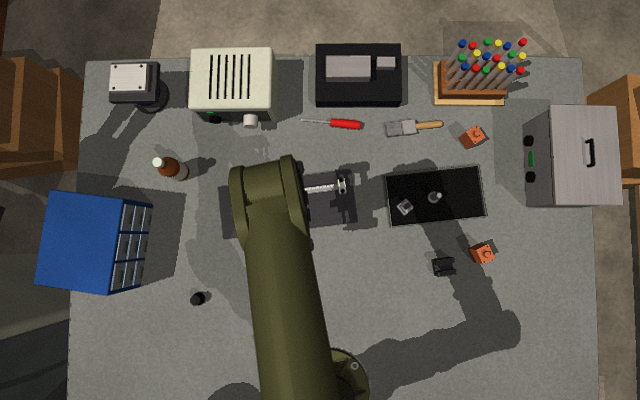

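```bash
python3 - <<'E'
from h import *
import pickle
c,s,t=pickle.load(open("f.pkl","rb"))
A=lambda p:(np.array(p)+.5)/3.8-.5+[240,20]
f=lambda p,z:at(c,A(p),z)*1e3
print(np.linalg.norm(f((340,145),.030)-f((338,287),.0325)))
o=env.get_obs(); print(o["time_s"]); env.sign_off()
E
```

```text
30.41066111215715
29.5
the job is handed in; nothing more can be done
```

The job is handed in at 29.5 s of the 69 s allowed. The insert stands upright on the plate between the long jaws, with its 30 mm width across the gap. The caliper is closed on it, and the gripper is raised clear of everything.

- **Placing:** I took the insert from the tray across its 26 mm sides. I set it down about 2.6 mm clear of the fixed jaw and let go. Later pictures showed it upright and square.
- **Closing:** I closed the caliper only by pressing the roller with the closed fingertips, in two strokes. The press was held at about 2.5 to 5.7 N, and the commanded path was adjusted for the roller's run-out. The jaw pushed the insert the last few millimetres onto the fixed jaw until nothing moved further.
- **Measuring force:** I held it for more than 1 s with about 5.3 N of press and 3.6 N along y. That works out to roughly 4.5 to 6 N at the jaw. It is worked out from the wrist force, because the roller's wear loss (0 to 1.5 N) is not known.
- **Last checks:** The gap measured about 29.9 mm at closure and 30.4 mm after I withdrew. Both agree with 30 mm within about 0.5 mm of picture reading, and the bystanders that were visible had not moved.

**Disagreements:**
- The wrist camera and the fixed cameras differed by 2 to 3 mm on positions, so I placed the insert by the wrist camera relative to the jaw.
- The first contact on the roller showed 3.7 N of vertical force. I pulled back 2 to 3 mm and lowered the finger 4.5 mm. The vertical force came back (2.1 N) on pressing again, and raising the commanded height by 0.4 mm took most of it away.

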